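# Stand up and file drawer dividers by length

## Robot

A 7-joint arm with a two-finger parallel gripper is mounted at the origin on a cart in front of the work surface, level with it; the furniture and walls round the work are solid. World frame = base frame: x ahead of the robot, y to its left, z up, the work surface at z = 0. Lengths are in m, angles in rad, forces in N, time in s.
With the tool pointing down it reaches from about 0.4 to 0.9 m from the base axis. Payload 5.5 kg.
Tool frame: the origin (TCP) lies on the centre line of the jaws, within the pads' length; the fingertips stand 17 mm ahead of it and the grasp point (between the pads) lies 2 mm behind it; z points along the fingers, y is the line along which they close (so a half turn about z gives the same grasp; the last joint's range is limited). The gripper opens to 85 mm and grips with 20 to 120 N. Pads are 22 mm wide; open, the fingers measure 114 mm over their backs; the gripper's body (76 mm by 85 mm) begins 54 mm behind the grasp point. The pads swing forward as they close: fully open they stand 13 mm farther back than shut.
Start: joints at [-0.929, 0.501, -0.427, 1.55, 0.221, 1.138, -0.21], TCP at [0.24, 0.604, 0.219] pointing down, gripper open.
Joint ranges: [-2.88, 2.88], [-0.31, 2.03], [-1.54, 1.56], [0.2, 2.42], [-1.41, 4.55], [0.19, 2.02], [-2.57, 2.57]. Speed limits (rad/s): [2.57, 2.57, 3.14, 3.14, 3.14, 3.14, 3.14].

## Interface

Orientations are given as a unit quaternion [w, x, y, z].
In Python, from station import manip gives the robot as it stands.
- The arm moves only by the shell command python3 -m creep 'ROWS'. ROWS is JSON, a list of rows, each an object with "delta_pos": the shift along the tool's x, y, z in m, a list of three; "yaw": the turn about the tool's z in rad; "jaw": the opening, from 0 (shut) to 1 (fully open). In form: [{"delta_pos": [x, y, z], "yaw": yaw, "jaw": jaw}, ...]. A call has 1 to 20 rows; each row shifts and turns the commanded pose from where the row before left it, along the tool's axes as they then stand; what a row does not reach is not made up. A row lasts 1/12 s, in which the tool goes at most 41.7 mm and 7.16 degrees, less where a joint would pass 70% of its speed; a pose out of reach is approached as far as the arm can. A call with a gripper value outside its range is refused whole. The fingers move at their own pace and stop on an object; the grip force is fixed at half the most. Time passes only in rows, so rows that do not move let the fingers close. It gives the time, the measured TCP pose, the force, the opening and the grip force at its end, in the units of the state.
- manip.read_state(): the state, without advancing time (a new reading comes with each control period).
- manip.camera(name): name is "side" or "top" or "wrist"; returns the picture (480x640x3 uint8, red, green, blue); there is no depth.
- manip.camera_params(name): a dict with "fx", "fy", "cx", "cy" (pixels), "position" and "attitude" of the camera in the world; the wrist camera has in their place "hand_eye" (4x4, takes a point from camera to tool coordinates, whose origin is the TCP and whose axes are the flange's). Camera axes: x right, y up, looking along -z (the intrinsics and any distortion apply to the point x, -y, -z); pixel columns grow to the right and rows downward; lengths in m; the calibration is good to about 2 mm. A picture is of the moment at which its call begins: read the wrist's pose just before it. camera_params takes no time and is no camera call.
- manip.job_done(): hands the job in; it is judged then, once.
The state is a dict: "time": time; "joint_pos": joint angles; "joint_vel": joint speeds; "tau": joint torques, N m; "tool_pos": TCP position; "tool_rot": TCP orientation; "ft_force": force on the tool from outside, world axes, zero at the start; "wrist_torque": the same for the moment, N m; "grip_width": finger opening in m; "gripper_force": force on a finger pad.
Only numpy, scipy, OpenCV 4.12 (cv2) and the standard library are available. Lean on these libraries where they do the work, as an engineer would, in place of code of your own. Each camera call takes 0.05 s, during which the arm holds its last target. There are 200 camera calls.

## Task

Dividers of the trolley drawer lie flat on the worktop. First push each one against the backstop and tip it up on its far, rounded edge (tongue on top), until all of them stand leaning side by side against the backstop so that their lengths can be compared; then file each one upright, fully down in a slot of its own: the longer ones in the wider rack, the shorter ones in the narrower rack, and leave the cup and the dropper bottle behind the backstop alone.

Things in the scene. Friction and masses are not known exactly. Their poses are not given: they have to be found in the camera images.
- long_1_mid (a point): Grey plastic drawer divider, the longer kind: plate 85 mm high (x), 90 mm long (y, along its ribs), 14 mm thick (z), 0.11 kg. Its +x edge is fully round; along its -x (top) edge runs a tongue 5 mm thick, 8 mm deep, round-tipped, at mid-thickness. The point is its centre, 7 mm above the worktop when flat. Starts flat, z up, x roughly towards the backstop. May be absent.
- long_2_mid (a point): Grey plastic drawer divider, the longer kind: plate 85 mm high (x), 90 mm long (y, along its ribs), 14 mm thick (z), 0.11 kg. Its +x edge is fully round; along its -x (top) edge runs a tongue 5 mm thick, 8 mm deep, round-tipped, at mid-thickness. The point is its centre, 7 mm above the worktop when flat. Starts flat, z up, x roughly towards the backstop. May be absent.
- short_1_mid (a point): Grey plastic drawer divider, the shorter kind: plate 85 mm high (x), 60 mm long (y, along its ribs), 14 mm thick (z), 0.11 kg. Its +x edge is fully round; along its -x (top) edge runs a tongue 5 mm thick, 8 mm deep, round-tipped, at mid-thickness. The point is its centre, 7 mm above the worktop when flat. Starts flat, z up, x roughly towards the backstop. May be absent.
- short_2_mid (a point): Grey plastic drawer divider, the shorter kind: plate 85 mm high (x), 60 mm long (y, along its ribs), 14 mm thick (z), 0.11 kg. Its +x edge is fully round; along its -x (top) edge runs a tongue 5 mm thick, 8 mm deep, round-tipped, at mid-thickness. The point is its centre, 7 mm above the worktop when flat. Starts flat, z up, x roughly towards the backstop. May be absent.
- backstop: Fixed aluminium fence, 460 mm long (y), 45 mm high, 45 mm deep. Its front face leans 8 degrees back (away from the robot). Origin: middle of the face's lower edge, on the worktop; x points level into the face, away from the robot. A divider pushed against it, its near edge then lifted and pressed towards the face, pivots up and stays leaning on it, its upper 40 mm free above it.
- wide_rack: Aluminium filing rack, the wider one, fixed: 130 mm deep (x), 108 mm wide (y; 98 mm inside), 5 mm floor, two slots along y, 30 mm before and behind the centre, each 19 mm wide between 5 mm walls whose tops are 35 mm above the worktop. For the 90 mm dividers. Origin: centre of its underside; x roughly away from the robot.
- narrow_rack: Aluminium filing rack, the narrower one, fixed: 130 mm deep (x), 78 mm wide (y; 68 mm inside), 5 mm floor, two slots along y, 30 mm before and behind the centre, each 19 mm wide between 5 mm walls whose tops are 35 mm above the worktop. For the 60 mm dividers. Origin: centre of its underside; x roughly away from the robot.
- wide_rack_slot0 (a point): Centre of the floor of slot 0 (nearer the robot) of the wide rack, 5 mm above the worktop; axes as the rack (the slot runs along y).
- wide_rack_slot1 (a point): Centre of the floor of slot 1 (farther from the robot) of the wide rack, 5 mm above the worktop; axes as the rack (the slot runs along y).
- narrow_rack_slot0 (a point): Centre of the floor of slot 0 (nearer the robot) of the narrow rack, 5 mm above the worktop; axes as the rack (the slot runs along y).
- narrow_rack_slot1 (a point): Centre of the floor of slot 1 (farther from the robot) of the narrow rack, 5 mm above the worktop; axes as the rack (the slot runs along y).
- specimen_cup: Bystander: white specimen cup with a pale lid, 49 mm across, 58 mm high, standing behind the backstop. Origin: centre of its underside.
- dropper: Bystander: small white dropper bottle, 25 mm across, 78 mm high, standing behind the backstop. Origin: centre of its underside.
There are look-alikes about, which are no part of the job. Leave any purple look-alike of the part that bears long_2_mid alone.

How it is judged:
On the way:
1. all the dividers present stand on their rounded far edge (tongue on top), leaning against the backstop, at the same time (angle between long_1_mid's own z axis and vertical between 1.22 and 2.05 rad and angle between long_1_mid's own y axis and vertical between 1.37 and 1.77 rad and x of long_1_mid in the frame of backstop between -0.03 and 0.02 m and y of long_1_mid in the frame of backstop between -0.25 and 0.25 m and angle between each of long_1_mid, long_2_mid, short_1_mid, short_2_mid's own x axis and vertical above 2.4 rad and height (world z) of long_1_mid between 0.034 and 0.05 m and angle between the y axis of each of long_1_mid, long_2_mid, short_1_mid, short_2_mid and the y axis of backstop, either way round below 0.26 rad and angle between long_2_mid's own z axis and vertical between 1.22 and 2.05 rad and angle between long_2_mid's own y axis and vertical between 1.37 and 1.77 rad and x of long_2_mid in the frame of backstop between -0.03 and 0.02 m and y of long_2_mid in the frame of backstop between -0.25 and 0.25 m and height (world z) of long_2_mid between 0.034 and 0.05 m and angle between short_1_mid's own z axis and vertical between 1.22 and 2.05 rad and angle between short_1_mid's own y axis and vertical between 1.37 and 1.77 rad and x of short_1_mid in the frame of backstop between -0.03 and 0.02 m and y of short_1_mid in the frame of backstop between -0.25 and 0.25 m and height (world z) of short_1_mid between 0.034 and 0.05 m and angle between short_2_mid's own z axis and vertical between 1.22 and 2.05 rad and angle between short_2_mid's own y axis and vertical between 1.37 and 1.77 rad and x of short_2_mid in the frame of backstop between -0.03 and 0.02 m and y of short_2_mid in the frame of backstop between -0.25 and 0.25 m and height (world z) of short_2_mid between 0.034 and 0.05 m), for 0.2 s.
At the end, for the whole second after the job is handed in: Every 90 mm divider stands at rest in a slot of the wider rack and every 60 mm divider in a slot of the narrower rack: ribs level, within about 18 degrees of upright, bottom edge down on the rack's floor (angle between long_1_mid's own z axis and vertical between 1.25 and 1.9 rad and angle between long_1_mid's own y axis and vertical between 1.37 and 1.77 rad and x of long_1_mid in the frame of wide_rack between -0.05 and 0.05 m and y of long_1_mid in the frame of wide_rack between -0.012 and 0.012 m and height (world z) of long_1_mid between 0.039 and 0.055 m and angle between the y axis of each of long_1_mid, long_2_mid and the y axis of wide_rack, either way round below 0.26 rad and linear speed of each of long_1, long_2, short_1, short_2 below 0.03 m/s and angle between long_2_mid's own z axis and vertical between 1.25 and 1.9 rad and angle between long_2_mid's own y axis and vertical between 1.37 and 1.77 rad and x of long_2_mid in the frame of wide_rack between -0.05 and 0.05 m and y of long_2_mid in the frame of wide_rack between -0.012 and 0.012 m and height (world z) of long_2_mid between 0.039 and 0.055 m and angle between short_1_mid's own z axis and vertical between 1.25 and 1.9 rad and angle between short_1_mid's own y axis and vertical between 1.37 and 1.77 rad and x of short_1_mid in the frame of narrow_rack between -0.05 and 0.05 m and y of short_1_mid in the frame of narrow_rack between -0.012 and 0.012 m and height (world z) of short_1_mid between 0.039 and 0.055 m and angle between the y axis of each of short_1_mid, short_2_mid and the y axis of narrow_rack, either way round below 0.26 rad and angle between short_2_mid's own z axis and vertical between 1.25 and 1.9 rad and angle between short_2_mid's own y axis and vertical between 1.37 and 1.77 rad and x of short_2_mid in the frame of narrow_rack between -0.05 and 0.05 m and y of short_2_mid in the frame of narrow_rack between -0.012 and 0.012 m and height (world z) of short_2_mid between 0.039 and 0.055 m); the robot touches nothing.
It fails at once if the specimen cup is pushed aside (more than 3 cm) or knocked over (distance of specimen_cup from where it was at the start of the episode above 0.03 m or angle between specimen_cup's own z axis and vertical above 0.6 rad).
It fails at once if the dropper bottle is pushed aside (more than 3 cm) or knocked over (distance of dropper from where it was at the start of the episode above 0.03 m or angle between dropper's own z axis and vertical above 0.6 rad).
Of long_1, long_2, short_1, short_2 only 3 to 4 are there at a start; the rules pass over those that are not, and their reading is None.
At some moment in a run one of long_1, long_2, short_1, short_2 may be knocked a few centimetres aside while the robot is not near it.
It also fails if it takes over 210 s, if anything falls off the work surface, if the arm or the gripper's body presses on something with over 40 N, if the wrist force passes 120 N, or if a joint passes its speed limit or range.

## Working session

There is one attempt and no reset: what is moved stays moved. The work goes in short steps, Python scripts to look and compute and a shell command to move; the robot and the scene stay as the last step left them, time stands still between calls to the robot, and variables do not carry over. Pictures are saved under pics/ and viewed, at most 14 in all, crops included, and the job is handed in when it is done.

```bash
ls; mkdir -p pics
cat > h.py <<'E'
import numpy as np, cv2, json
from station import manip
from scipy.spatial.transform import Rotation as R
def q2R(q): return R.from_quat([q[1],q[2],q[3],q[0]]).as_matrix()
def cam(n):
    p=manip.camera_params(n)
    if 'hand_eye' in p:
        s=manip.read_state(); T=np.eye(4);T[:3,:3]=q2R(s['tool_rot']);T[:3,3]=s['tool_pos']
        M=T@np.array(p['hand_eye']); return p,M[:3,:3],M[:3,3]
    a=np.array(p['attitude'],float)
    return p,(q2R(a) if a.size==4 else a.reshape(3,3)),np.array(p['position'])
def snap(n,f):
    im=manip.camera(n); cv2.imwrite(f,im[:,:,::-1]); return im
def ray(n,u,v,z,c=None):
    p,Rm,t=c or cam(n)
    d=Rm@np.array([(u-p['cx'])/p['fx'],-(v-p['cy'])/p['fy'],-1.])
    return t+d*(z-t[2])/d[2]
def proj(n,X,c=None):
    p,Rm,t=c or cam(n); q=Rm.T@(np.array(X)-t)
    return p['cx']+p['fx']*q[0]/-q[2], p['cy']-p['fy']*q[1]/-q[2]
def st():
    s=manip.read_state(); print('t',round(s['time'],2),'p',np.round(s['tool_pos'],4),'R',np.round(q2R(s['tool_rot']),3).tolist(),'F',np.round(s['ft_force'],1),'w',round(s['grip_width'],4),'gf',s['gripper_force'])
E
python3 - <<'E'
from h import *
st()
for n in ('side','top','wrist'):
    print(n,manip.camera_params(n)); snap(n,f'pics/{n}0.png')
E
```

```text
pics
t 0.0 p [0.2401 0.6033 0.2183] R [[-0.929, 0.37, -0.001], [0.37, 0.929, -0.002], [0.0, -0.002, -1.0]] F [-0.1 -0.2 -0.7] w 0.0853 gf 0.0
side {'fx': 461.7129575926961, 'fy': 461.7129575926961, 'cx': 319.7108244919089, 'cy': 246.14984968279106, 'position': array([ 0.31586671, -0.91733208,  0.52054142]), 'attitude': array([ 0.84169921,  0.52939385, -0.0682098 , -0.08143719])}
top {'fx': 472.788289866085, 'fy': 472.788289866085, 'cx': 320.7356042739367, 'cy': 240.84319283329683, 'position': array([0.48129948, 0.01603648, 1.18845058]), 'attitude': array([ 0.71670585,  0.02044559, -0.02348084, -0.69668024])}
wrist {'fx': 384.6667968455847, 'fy': 384.6667968455847, 'cx': 317.255463049545, 'cy': 239.9225278120811, 'hand_eye': array([[-3.69131820e-04,  9.54661263e-01,  2.97694032e-01,
         7.54784921e-02],
       [ 9.99999706e-01,  5.52569501e-04, -5.32039506e-04,
         4.03250033e-04],
       [-6.72414149e-04,  2.97693748e-01, -9.54661186e-01,
        -1.54844425e-01],
       [ 0.00000000e+00,  0.00000000e+00,  0.00000000e+00,
         1.00000000e+00]])}
```

View pics/top0.png

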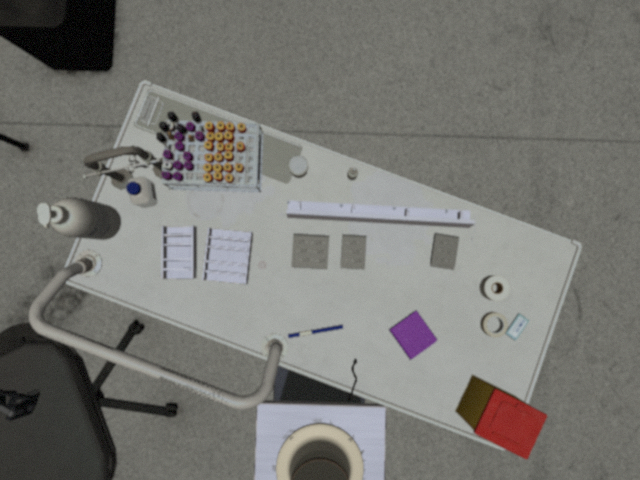

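View pics/side0.png

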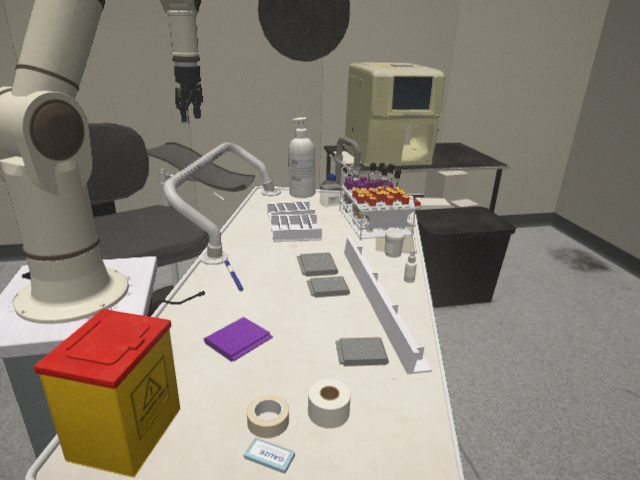

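Run:
```python
from h import *
im=cv2.imread('pics/top0.png')
c=im[190:300,150:490]
cv2.imwrite('pics/topc.png',cv2.resize(c[:,:],None,fx=2.35,fy=2.35,interpolation=cv2.INTER_CUBIC))
g=cam('top')
for k,(u,v,z) in dict(bsL=(288,203,.045),bsR=(472,211,.045)).items(): print(k,ray('top',u,v,z,g)[:2])
print(np.degrees(np.arccos(1)))
```

```text
bsL [0.64249632 0.09439195]
bsR [ 0.63583449 -0.35427752]
0.0
```

View pics/topc.png

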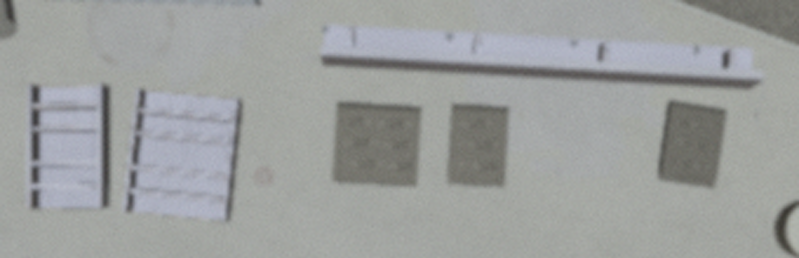

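Run:
```python
from h import *
g=cam('top')
D=dict(bs=([(322,63),(757,86)],0.0),A=([(336,102),(421,105),(417,185),(333,183)],.014),B=([(451,104),(509,106),(504,186),(447,184)],.014),C=([(667,100),(726,109),(713,186),(658,179)],.014),
N=([(31,87),(104,86),(105,208),(32,208)],.03),W=([(139,90),(240,99),(229,219),(127,211)],.03))
for k,(P,z) in D.items():
    X=np.array([ray('top',150+u/2.35,190+v/2.35,z,g)[:2] for u,v in P])
    print(k,np.round(X,3).tolist(),'c',np.round(X.mean(0),4))
    if len(X)==4: print('  ylen',np.linalg.norm(X[0]-X[1]),np.linalg.norm(X[3]-X[2]),'xlen',np.linalg.norm(X[0]-X[3]),'yaw of x axis deg',np.degrees(np.arctan2(*( (X[0]+X[1]-X[2]-X[3])[::-1]))), 'yax', np.degrees(np.arctan2(-(X[0]+X[3]-X[1]-X[2])[0],(X[0]+X[3]-X[1]-X[2])[1])))
    else: d=X[0]-X[1]; print(np.linalg.norm(d),np.degrees(np.arctan2(-d[0],d[1])))
```

```text
bs [[0.614, 0.099], [0.602, -0.37]] c [ 0.608  -0.1353]
0.4684476736234466 -1.3946360988850972
A [[0.571, 0.082], [0.57, -0.008], [0.486, -0.007], [0.485, 0.082]] c [0.5281 0.0372]
  ylen 0.09014659451423439 0.088653399881429 xlen 0.08575474655880493 yaw of x axis deg -0.7947384295913575 yax -0.07092390703417177
B [[0.572, -0.04], [0.572, -0.102], [0.487, -0.098], [0.488, -0.038]] c [ 0.5298 -0.0697]
  ylen 0.06155105301254096 0.06021955218489046 xlen 0.08479773240511493 yaw of x axis deg -1.8488464891793408 yax -0.3666261767520172
C [[0.583, -0.269], [0.575, -0.332], [0.493, -0.319], [0.499, -0.261]] c [ 0.5378 -0.2955]
  ylen 0.06328111424624322 0.058551220466033324 xlen 0.08443818994894114 yaw of x axis deg -7.3255788330188425 yax -6.378519655839635
N [[0.576, 0.4], [0.58, 0.324], [0.453, 0.317], [0.451, 0.393]] c [0.5148 0.3582]
  ylen 0.07615463470432081 0.07565363997868257 xlen 0.12609110058486633 yaw of x axis deg 3.1482971870778558 yax 2.0212921006109807
W [[0.576, 0.287], [0.57, 0.181], [0.445, 0.188], [0.45, 0.294]] c [0.5104 0.2375]
  ylen 0.10598208976379324 0.10620103107923062 xlen 0.12650324552563494 yaw of x axis deg -3.1418766812141414 yax -3.16554496514507
```

Run:
```python
from h import *
def tri(a,b):
    A=[];B=[]
    for n,(u,v) in (('top',a),('side',b)):
        p,Rm,t=cam(n); d=Rm@np.array([(u-p['cx'])/p['fx'],-(v-p['cy'])/p['fy'],-1.]); d/=np.linalg.norm(d)
        P=np.eye(3)-np.outer(d,d); A.append(P);B.append(P@t)
    X=np.linalg.lstsq(np.vstack(A),np.hstack(B),rcond=None)[0]; return np.round(X,3)
print('near corner',tri((250,402),(170,190)),'far corner',tri((32,300),(228,145)))
print(ray('top',278,342,0),ray('top',90,262,0))
```

```text
near corner [0.2   0.153 0.168] far corner [0.374 0.638 0.152]
[0.300577   0.11101254 0.        ] [0.48574472 0.5883119  0.        ]
```

```bash
python3 -m creep '[{"delta_pos":[0,0,-0.04],"yaw":0,"jaw":0.4},{"delta_pos":[0,0,-0.04],"yaw":0,"jaw":0.4},{"delta_pos":[0,0,-0.04],"yaw":0,"jaw":0.4},{"delta_pos":[0,0,-0.04],"yaw":0,"jaw":0.4},{"delta_pos":[0,0,0],"yaw":0,"jaw":0.4},{"delta_pos":[0,0,0],"yaw":0,"jaw":0.4}]'
```

```text
time: 0.65
tool_pos: [0.2405, 0.6054, 0.3826]
tool_rot: [0.001, 0.188, 0.982, 0.003]
ft_force: [0.3, 0.1, -0.3]
grip_width: 0.0342
gripper_force: 0.0
```

```bash
python3 -m creep '[{"delta_pos":[0,0,0],"yaw":-0.118,"jaw":0.4},{"delta_pos":[0,0,0],"yaw":-0.118,"jaw":0.4},{"delta_pos":[0,0,0],"yaw":-0.118,"jaw":0.4},{"delta_pos":[-0.015,-0.0377,0],"yaw":0,"jaw":0.4},{"delta_pos":[-0.015,-0.0377,0],"yaw":0,"jaw":0.4},{"delta_pos":[-0.015,-0.0377,0],"yaw":0,"jaw":0.4},{"delta_pos":[-0.015,-0.0377,0],"yaw":0,"jaw":0.4},{"delta_pos":[-0.015,-0.0377,0],"yaw":0,"jaw":0.4},{"delta_pos":[-0.015,-0.0377,0],"yaw":0,"jaw":0.4},{"delta_pos":[-0.015,-0.0377,0],"yaw":0,"jaw":0.4},{"delta_pos":[-0.015,-0.0377,0],"yaw":0,"jaw":0.4},{"delta_pos":[-0.015,-0.0377,0],"yaw":0,"jaw":0.4},{"delta_pos":[-0.015,-0.0377,0],"yaw":0,"jaw":0.4},{"delta_pos":[-0.015,-0.0377,0],"yaw":0,"jaw":0.4},{"delta_pos":[-0.015,-0.0377,0],"yaw":0,"jaw":0.4},{"delta_pos":[-0.015,-0.0377,0],"yaw":0,"jaw":0.4},{"delta_pos":[-0.015,-0.0377,0],"yaw":0,"jaw":0.4},{"delta_pos":[-0.015,-0.0377,0],"yaw":0,"jaw":0.4},{"delta_pos":[0,0,0],"yaw":0,"jaw":0.4}]'; python3 -c "
from h import *
st()"
```

```text
time: 2.23
tool_pos: [0.4522, 0.0238, 0.3775]
tool_rot: [-0.001, 0.019, 1.0, -0.002]
ft_force: [-0.3, -0.8, -0.1]
grip_width: 0.0341
gripper_force: 0.0
t 2.23 p [0.4522 0.0238 0.3775] R [[-0.999, 0.037, -0.002], [0.037, 0.999, -0.004], [0.002, -0.004, -1.0]] F [-0.3 -0.8 -0.1] w 0.0341 gf 0.0
```

```bash
python3 -m creep '[{"delta_pos":[0,0.012,0.04],"yaw":-0.012,"jaw":0.4},{"delta_pos":[0,0,0.04],"yaw":0,"jaw":0.4},{"delta_pos":[0,0,0.04],"yaw":0,"jaw":0.4},{"delta_pos":[0,0,0.04],"yaw":0,"jaw":0.4},{"delta_pos":[0,0,0.04],"yaw":0,"jaw":0.4},{"delta_pos":[0,0,0.04],"yaw":0,"jaw":0.4},{"delta_pos":[0,0,0.04],"yaw":0,"jaw":0.4},{"delta_pos":[0,0,0.04],"yaw":0,"jaw":0.4},{"delta_pos":[0,0,0],"yaw":0,"jaw":0.4},{"delta_pos":[0,0,0],"yaw":0,"jaw":0.4}]'; python3 -c "
from h import *
st(); snap('wrist','pics/w1.png')"
```

```text
time: 3.07
tool_pos: [0.4477, 0.0446, 0.0568]
tool_rot: [-0.004, 0.006, 1.0, -0.001]
ft_force: [1.1, 0.5, 0.8]
grip_width: 0.034
gripper_force: 0.0
t 3.07 p [0.4477 0.0446 0.0568] R [[-1.0, 0.013, -0.009], [0.013, 1.0, -0.001], [0.009, -0.001, -1.0]] F [1.1 0.5 0.8] w 0.034 gf 0.0
```

View pics/w1.png

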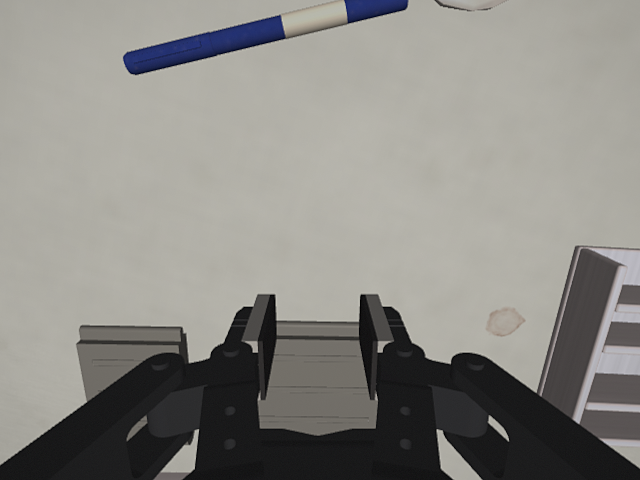

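```bash
python3 -m creep '[{"delta_pos":[0,-0.005,0.02],"yaw":0,"jaw":0.4},{"delta_pos":[0,0,0.012],"yaw":0,"jaw":0.4},{"delta_pos":[0,0,0],"yaw":0,"jaw":0.4},{"delta_pos":[0,0,0],"yaw":0,"jaw":0.4}]'; python3 -m creep '[{"delta_pos":[0,0,0.003],"yaw":0,"jaw":0.4},{"delta_pos":[0,0,0],"yaw":0,"jaw":0.4}]';python3 -m creep '[{"delta_pos":[0,0,0.003],"yaw":0,"jaw":0.4},{"delta_pos":[0,0,0],"yaw":0,"jaw":0.4}]'
```

```text
time: 3.45
tool_pos: [0.4533, 0.0403, 0.0298]
tool_rot: [0.002, 0.006, 1.0, 0.0]
ft_force: [0.2, 0.1, 0.3]
grip_width: 0.0341
gripper_force: 0.0
time: 3.62
tool_pos: [0.453, 0.0403, 0.026]
tool_rot: [0.002, 0.006, 1.0, 0.0]
ft_force: [0.4, 0.1, 0.5]
grip_width: 0.0342
gripper_force: 0.0
time: 3.78
tool_pos: [0.4518, 0.0401, 0.0218]
tool_rot: [0.0, 0.006, 1.0, 0.0]
ft_force: [-0.2, -0.7, 0.4]
grip_width: 0.0344
gripper_force: 0.0
```

```bash
for i in 1 2; do python3 -m creep '[{"delta_pos":[0,0,0.0025],"yaw":0,"jaw":0.4},{"delta_pos":[0,0,0],"yaw":0,"jaw":0.4}]' | sed -n 2,4p; done
```

```text
tool_pos: [0.4513, 0.04, 0.0186]
tool_rot: [-0.0, 0.006, 1.0, -0.0]
ft_force: [-0.7, 1.4, -0.3]
tool_pos: [0.4512, 0.04, 0.0159]
tool_rot: [-0.0, 0.006, 1.0, -0.0]
ft_force: [0.4, -0.0, -0.2]
```

```bash
for i in 1 2; do python3 -m creep '[{"delta_pos":[0,0,0.0025],"yaw":0,"jaw":0.4},{"delta_pos":[0,0,0],"yaw":0,"jaw":0.4}]' | sed -n 2,4p; done
```

```text
tool_pos: [0.4512, 0.04, 0.0134]
tool_rot: [-0.0, 0.006, 1.0, -0.0]
ft_force: [-0.9, -0.4, -0.6]
tool_pos: [0.4513, 0.04, 0.011]
tool_rot: [-0.0, 0.006, 1.0, -0.0]
ft_force: [-0.2, -0.8, -0.2]
```

```bash
for i in 1 2; do python3 -m creep '[{"delta_pos":[0,0,0.002],"yaw":0,"jaw":0.4},{"delta_pos":[0,0,0],"yaw":0,"jaw":0.4}]' | sed -n 2,4p; done
```

```text
tool_pos: [0.4513, 0.04, 0.0091]
tool_rot: [-0.0, 0.006, 1.0, -0.0]
ft_force: [0.4, -0.4, -0.5]
tool_pos: [0.4514, 0.04, 0.0071]
tool_rot: [-0.0, 0.006, 1.0, 0.0]
ft_force: [-0.7, 0.2, 0.0]
```

```bash
for i in 1 2; do python3 -m creep '[{"delta_pos":[0,0,0.0015],"yaw":0,"jaw":0.4},{"delta_pos":[0,0,0],"yaw":0,"jaw":0.4}]' | sed -n 2,4p; done; python3 -c "
from h import *
snap('wrist','pics/w2.png');im=snap('side','pics/s2.png'); c=im[180:330,240:440,::-1]; cv2.imwrite('pics/s2c.png',cv2.resize(c,None,fx=4,fy=4,interpolation=cv2.INTER_CUBIC))"
```

```text
tool_pos: [0.4514, 0.04, 0.0057]
tool_rot: [-0.0, 0.006, 1.0, 0.0]
ft_force: [-0.6, 0.9, -0.6]
tool_pos: [0.4514, 0.04, 0.0042]
tool_rot: [-0.0, 0.006, 1.0, 0.0]
ft_force: [0.0, 0.2, -0.2]
```

View pics/s2c.png

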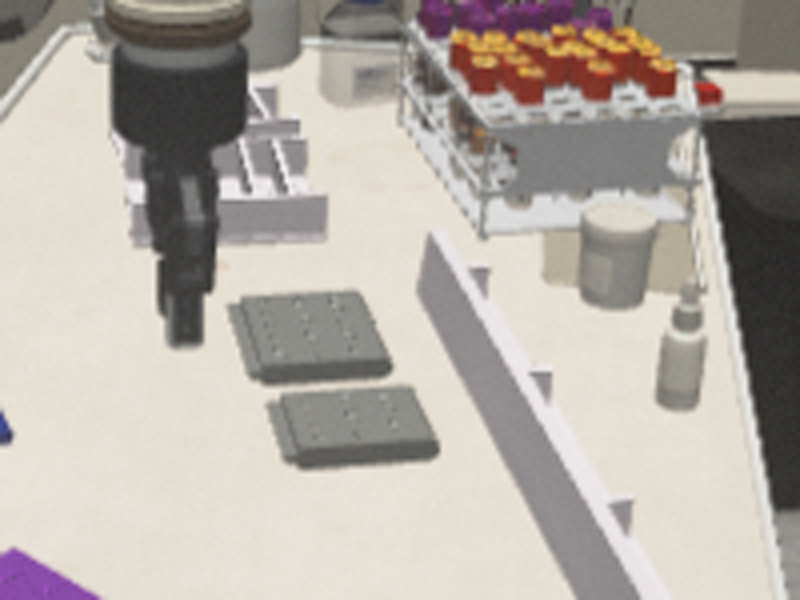

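```bash
python3 -c "
from h import *
for z in (0,.005,.01,.02): print(z,proj('side',(.4514,.02,z)), proj('side',(.4624,.02,z)))
print(ray('side',240+185/4,180+345/4,0))"
```

```text
0 (np.float64(285.9835285839071), np.float64(272.48464253524946)) (np.float64(290.65642241901867), np.float64(272.1250850923856))
0.005 (np.float64(285.9774575815408), np.float64(270.59780812805496)) (np.float64(290.6597035443717), np.float64(270.24140955943113))
0.01 (np.float64(285.97136221233256), np.float64(268.7034006393389)) (np.float64(290.6629978118762), np.float64(268.3501891915849))
0.02 (np.float64(285.95909778422646), np.float64(264.89168330849117)) (np.float64(290.66962609044526), np.float64(264.54493190249224))
[0.45649655 0.05047269 0.        ]
```

```bash
for i in 1 2 3; do python3 -m creep '[{"delta_pos":[0,0,0.002],"yaw":0,"jaw":0.4},{"delta_pos":[0,0,0],"yaw":0,"jaw":0.4}]' | sed -n 2,4p; done
```

```text
tool_pos: [0.4514, 0.04, 0.0022]
tool_rot: [-0.0, 0.006, 1.0, 0.0]
ft_force: [0.4, -0.6, 0.4]
tool_pos: [0.4513, 0.04, 0.0001]
tool_rot: [-0.0, 0.006, 1.0, -0.0]
ft_force: [-0.2, 0.0, -0.2]
tool_pos: [0.4513, 0.04, -0.0019]
tool_rot: [-0.0, 0.006, 1.0, 0.0]
ft_force: [-0.5, 0.7, 0.2]
```

```bash
for i in 1 2 ; do python3 -m creep '[{"delta_pos":[0,0,0.002],"yaw":0,"jaw":0.4},{"delta_pos":[0,0,0],"yaw":0,"jaw":0.4}]' | sed -n 2,4p; done;  python3 -c "
from h import *
w=snap('wrist','pics/w3.png')[:,:,::-1];im=snap('side','pics/s3.png'); c=im[220:290,240:320,::-1]; a=cv2.resize(c,None,fx=5,fy=5,interpolation=cv2.INTER_CUBIC); b=w[200:480,120:520][:350]; b=cv2.resize(b,(400,280)); b=np.vstack([b,np.zeros((70,400,3),np.uint8)]); cv2.imwrite('pics/m3.png',np.hstack([a,b]))"
```

```text
tool_pos: [0.4513, 0.04, -0.0039]
tool_rot: [-0.0, 0.006, 1.0, -0.0]
ft_force: [0.6, 0.1, 0.3]
tool_pos: [0.4513, 0.04, -0.0059]
tool_rot: [-0.0, 0.006, 1.0, -0.0]
ft_force: [-0.3, 0.3, 0.1]
```

View pics/m3.png

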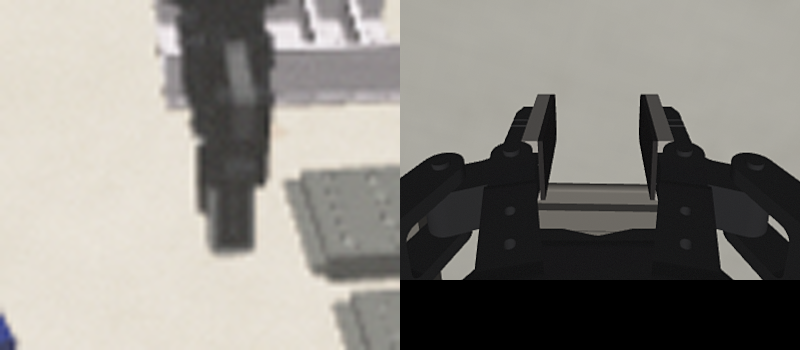

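```bash
for i in 1 2 3 ; do python3 -m creep '[{"delta_pos":[0,0,0.002],"yaw":0,"jaw":0.4},{"delta_pos":[0,0,0],"yaw":0,"jaw":0.4}]' | sed -n 2,4p; done
```

```text
tool_pos: [0.4514, 0.04, -0.0078]
tool_rot: [-0.0, 0.006, 1.0, -0.0]
ft_force: [0.2, 0.3, -0.2]
tool_pos: [0.4513, 0.04, -0.0099]
tool_rot: [-0.0, 0.006, 1.0, -0.0]
ft_force: [0.0, 0.1, -0.1]
tool_pos: [0.4513, 0.04, -0.0119]
tool_rot: [-0.0, 0.006, 1.0, -0.0]
ft_force: [0.4, 0.9, -0.7]
```

```bash
for i in 1 2 3 ; do python3 -m creep '[{"delta_pos":[0,0,0.001],"yaw":0,"jaw":0.4},{"delta_pos":[0,0,0],"yaw":0,"jaw":0.4}]' | sed -n 2,4p; done
```

```text
tool_pos: [0.4515, 0.04, -0.0127]
tool_rot: [-0.0, 0.006, 1.0, 0.0]
ft_force: [0.8, 0.2, 0.5]
tool_pos: [0.4516, 0.04, -0.0128]
tool_rot: [-0.0, 0.006, 1.0, -0.0]
ft_force: [-3.7, -1.2, 13.0]
tool_pos: [0.4515, 0.04, -0.0129]
tool_rot: [-0.0, 0.006, 1.0, -0.0]
ft_force: [-6.4, -0.4, 26.1]
```

```bash
python3 -m creep '[{"delta_pos":[0,0,-0.0035],"yaw":0,"jaw":0.4},{"delta_pos":[-0.01,0,0],"yaw":0,"jaw":0.4},{"delta_pos":[-0.01,0,0],"yaw":0,"jaw":0.4},{"delta_pos":[-0.006,0,0],"yaw":0,"jaw":0.4},{"delta_pos":[-0.006,0,0],"yaw":0,"jaw":0.4},{"delta_pos":[-0.006,0,0],"yaw":0,"jaw":0.4},{"delta_pos":[-0.006,0,0],"yaw":0,"jaw":0.4},{"delta_pos":[-0.006,0,0],"yaw":0,"jaw":0.4},{"delta_pos":[-0.004,0,0],"yaw":0,"jaw":0.4},{"delta_pos":[0,0,0],"yaw":0,"jaw":0.4},{"delta_pos":[0,0,0],"yaw":0,"jaw":0.4}]'; for i in 1 2 3; do python3 -m creep '[{"delta_pos":[-0.002,0,0],"yaw":0,"jaw":0.4},{"delta_pos":[0,0,0],"yaw":0,"jaw":0.4}]' | sed -n 2,4p; done
```

```text
time: 8.07
tool_pos: [0.5059, 0.0393, -0.0111]
tool_rot: [0.0, 0.006, 1.0, 0.0]
ft_force: [-0.4, 0.1, -0.2]
grip_width: 0.034
gripper_force: 0.0
tool_pos: [0.5076, 0.0393, -0.0111]
tool_rot: [0.0, 0.006, 1.0, 0.0]
ft_force: [-0.5, 0.4, -0.1]
tool_pos: [0.5095, 0.0393, -0.0111]
tool_rot: [-0.0, 0.006, 1.0, 0.0]
ft_force: [-0.4, 0.0, 0.3]
tool_pos: [0.5118, 0.0392, -0.0111]
tool_rot: [0.0, 0.006, 1.0, 0.0]
ft_force: [-0.6, -0.4, 0.4]
```

```bash
for i in 1 2 3 4; do python3 -m creep '[{"delta_pos":[-0.002,0,0],"yaw":0,"jaw":0.4},{"delta_pos":[0,0,0],"yaw":0,"jaw":0.4}]' | sed -n '2p;4p'; done
```

```text
tool_pos: [0.5138, 0.0393, -0.0111]
ft_force: [-1.1, 0.2, -0.1]
tool_pos: [0.514, 0.0392, -0.0114]
ft_force: [-4.3, 0.0, 3.5]
tool_pos: [0.5141, 0.0392, -0.0117]
ft_force: [-8.0, 0.2, 6.8]
tool_pos: [0.5142, 0.0391, -0.012]
ft_force: [-12.1, 1.6, 8.9]
```

```bash
python3 -m creep '[{"delta_pos":[0,0,-0.003],"yaw":0,"jaw":0.4},{"delta_pos":[0,0,-0.003],"yaw":0,"jaw":0.4},{"delta_pos":[0,0,-0.003],"yaw":0,"jaw":0.4},{"delta_pos":[-0.001,0,-0.003],"yaw":0,"jaw":0.4},{"delta_pos":[-0.001,0,-0.003],"yaw":0,"jaw":0.4},{"delta_pos":[-0.001,0,-0.003],"yaw":0,"jaw":0.4}]';  python3 -c "
from h import *
im=snap('side','pics/s4.png'); c=im[200:300,240:373,::-1]; cv2.imwrite('pics/s4c.png',cv2.resize(c,None,fx=5,fy=5,interpolation=cv2.INTER_CUBIC))"
```

```text
time: 9.73
tool_pos: [0.5162, 0.0397, 0.0051]
tool_rot: [-0.006, 0.006, 1.0, -0.0]
ft_force: [-12.3, 1.9, 0.8]
grip_width: 0.0341
gripper_force: 5.8
```

View pics/s4c.png

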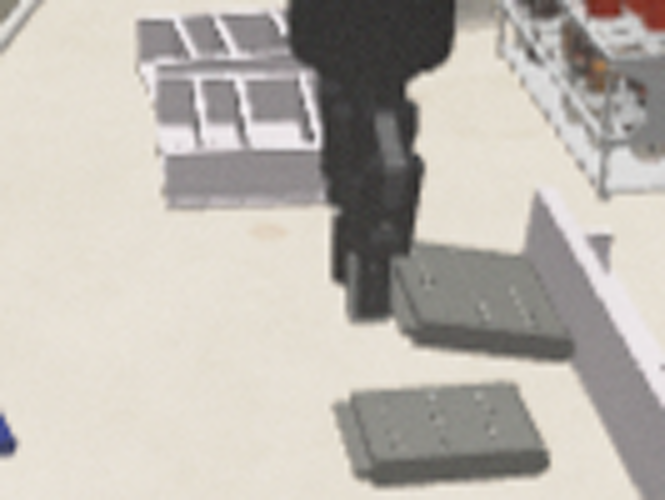

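```bash
python3 -m creep '[{"delta_pos":[-0.0005,0,-0.004],"yaw":0,"jaw":0.4},{"delta_pos":[-0.0008,0,-0.004],"yaw":0,"jaw":0.4},{"delta_pos":[-0.001,0,-0.003],"yaw":0,"jaw":0.4},{"delta_pos":[-0.001,0,-0.003],"yaw":0,"jaw":0.4},{"delta_pos":[-0.001,0,-0.003],"yaw":0,"jaw":0.4},{"delta_pos":[-0.0012,0,-0.003],"yaw":0,"jaw":0.4},{"delta_pos":[-0.0015,0,-0.0028],"yaw":0,"jaw":0.4},{"delta_pos":[-0.0015,0,-0.0028],"yaw":0,"jaw":0.4},{"delta_pos":[-0.002,0,-0.0026],"yaw":0,"jaw":0.4},{"delta_pos":[-0.002,0,-0.0026],"yaw":0,"jaw":0.4},{"delta_pos":[-0.0022,0,-0.0024],"yaw":0,"jaw":0.4},{"delta_pos":[-0.0022,0,-0.0024],"yaw":0,"jaw":0.4},{"delta_pos":[-0.0024,0,-0.0022],"yaw":0,"jaw":0.4},{"delta_pos":[-0.0024,0,-0.0022],"yaw":0,"jaw":0.4}]';  python3 -c "
from h import *
im=snap('side','pics/s5.png'); c=im[200:300,240:373,::-1]; cv2.imwrite('pics/s5c.png',cv2.resize(c,None,fx=5,fy=5,interpolation=cv2.INTER_CUBIC))"
```

```text
time: 10.95
tool_pos: [0.5352, 0.0391, 0.0453]
tool_rot: [-0.009, 0.006, 1.0, -0.0]
ft_force: [-20.8, 0.5, 14.7]
grip_width: 0.0339
gripper_force: 10.8
```

View pics/s5c.png

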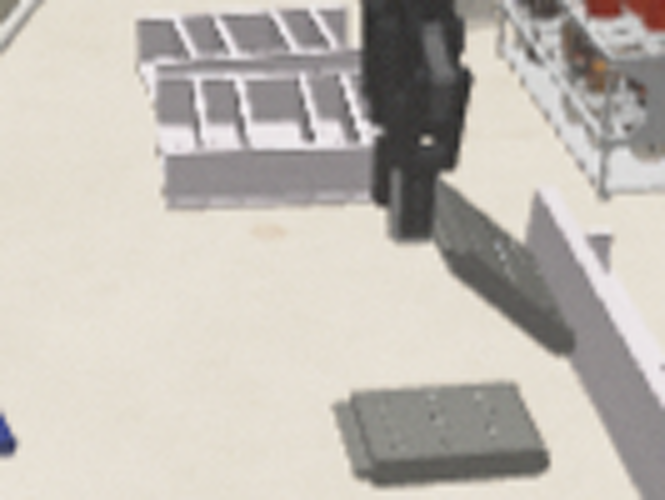

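```bash
python3 -m creep '[{"delta_pos":[0,0,-0.003],"yaw":0,"jaw":0.4},{"delta_pos":[-0.002,0,-0.003],"yaw":0,"jaw":0.4},{"delta_pos":[-0.003,0,-0.002],"yaw":0,"jaw":0.4},{"delta_pos":[-0.003,0,-0.002],"yaw":0,"jaw":0.4},{"delta_pos":[-0.003,0,-0.002],"yaw":0,"jaw":0.4},{"delta_pos":[-0.003,0,0],"yaw":0,"jaw":0.4},{"delta_pos":[-0.003,0,0],"yaw":0,"jaw":0.4},{"delta_pos":[-0.003,0,0],"yaw":0,"jaw":0.4},{"delta_pos":[-0.003,0,0],"yaw":0,"jaw":0.4},{"delta_pos":[-0.003,0,0],"yaw":0,"jaw":0.4},{"delta_pos":[-0.003,0,0],"yaw":0,"jaw":0.4},{"delta_pos":[-0.003,0,0],"yaw":0,"jaw":0.4},{"delta_pos":[0,0,0],"yaw":0,"jaw":0.4}]'; for i in 1 2 3 ; do python3 -m creep '[{"delta_pos":[-0.003,0,0],"yaw":0,"jaw":0.4},{"delta_pos":[-0.003,0,0],"yaw":0,"jaw":0.4}]' | sed -n '2p;4p'; done
```

```text
time: 12.08
tool_pos: [0.5834, 0.0382, 0.0686]
tool_rot: [0.007, 0.007, 1.0, 0.0]
ft_force: [-10.8, -3.1, 53.5]
grip_width: 0.0344
gripper_force: 22.5
tool_pos: [0.5914, 0.0382, 0.0675]
ft_force: [1.3, 0.5, 1.3]
tool_pos: [0.5903, 0.0382, 0.0603]
ft_force: [0.1, -0.1, -1.1]
tool_pos: [0.594, 0.0381, 0.058]
ft_force: [-0.5, -0.5, 0.1]
```

```bash
for i in 1 2 ; do python3 -m creep '[{"delta_pos":[-0.002,0,0],"yaw":0,"jaw":0.4},{"delta_pos":[0,0,0],"yaw":0,"jaw":0.4}]' | sed -n '2p;4p'; done;  python3 -c "
from h import *
im=snap('side','pics/s6.png'); c=im[180:300,240:400,::-1]; cv2.imwrite('pics/s6c.png',cv2.resize(c,None,fx=4,fy=4,interpolation=cv2.INTER_CUBIC))"
```

```text
tool_pos: [0.596, 0.0381, 0.0579]
ft_force: [-0.1, 0.4, 0.8]
tool_pos: [0.5981, 0.0381, 0.0584]
ft_force: [-0.5, 0.4, -0.5]
```

View pics/s6c.png

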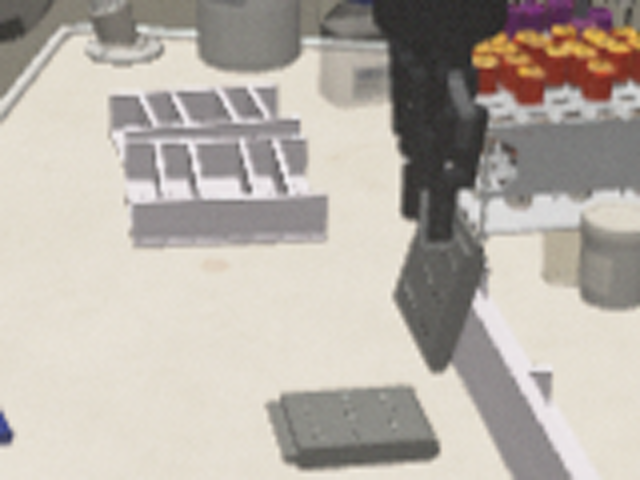

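```bash
python3 -c "
from h import *
for X in [(.6,-.006,0.003),(.6,.084,0.003),(.61,-.006,.084),(.61,.084,.084)]:
  u,v=proj('side',X); print(X,(u-240)*4,(v-180)*4)
"
```

```text
(0.6, -0.006, 0.003) 442.04797705470605 367.2234887759023
(0.6, 0.084, 0.003) 403.676381539301 299.201829453459
(0.61, -0.006, 0.084) 467.1921923678567 240.61595868356665
(0.61, 0.084, 0.084) 425.9385156315702 179.50345714322202
```

```bash
cat >> h.py <<'E'
def blobs():
    im=manip.camera('top'); g=cam('top')
    hsv=cv2.cvtColor(im,cv2.COLOR_RGB2HSV); m=((hsv[:,:,1]<70)&(hsv[:,:,2]<140)&(hsv[:,:,2]>70)).astype(np.uint8)
    m=cv2.morphologyEx(m,cv2.MORPH_OPEN,np.ones((5,5),np.uint8))
    n,l,s,c=cv2.connectedComponentsWithStats(m)
    for i in range(1,n):
        x,y,w,h,a=s[i]
        if a>250 and 270<x<500 and 195<y<300:
            r=cv2.minAreaRect(np.argwhere(l==i)[:,::-1].astype(np.float32)); b=cv2.boxPoints(r)
            W=np.array([ray('top',u,v,.014,g)[:2] for u,v in b])
            print('blob',a,np.round(W.mean(0),3),np.round(W,3).tolist())
E
python3 -m creep '[{"delta_pos":[0.02,0,0],"yaw":0,"jaw":0.4},{"delta_pos":[0.02,0,0],"yaw":0,"jaw":0.4},{"delta_pos":[0.0185,-0.018,0],"yaw":0,"jaw":0.4},{"delta_pos":[0.0185,-0.018,0],"yaw":0,"jaw":0.4},{"delta_pos":[0.0185,-0.018,0],"yaw":0,"jaw":0.4},{"delta_pos":[0.0185,-0.018,0],"yaw":0,"jaw":0.4},{"delta_pos":[0.0185,-0.018,0],"yaw":0,"jaw":0.4},{"delta_pos":[0.0155,-0.018,0],"yaw":0,"jaw":0.4},{"delta_pos":[0,0,0],"yaw":0,"jaw":0.4},{"delta_pos":[0,0,0],"yaw":0,"jaw":0.4}]'; python3 -c "
from h import *
blobs(); st()"
```

```text
time: 13.8
tool_pos: [0.4482, -0.0691, 0.0591]
tool_rot: [0.0, 0.008, 1.0, -0.0]
ft_force: [-0.1, 0.8, 0.3]
grip_width: 0.0345
gripper_force: 0.0
blob 870 [ 0.538 -0.295] [[0.5, -0.257], [0.584, -0.268], [0.577, -0.332], [0.492, -0.321]]
blob 1508 [ 0.506 -0.123] [[0.455, -0.026], [0.579, -0.042], [0.557, -0.221], [0.434, -0.205]]
t 13.85 p [ 0.4494 -0.0681  0.0592] R [[-1.0, 0.014, 0.001], [0.014, 1.0, 0.0], [-0.001, 0.0, -1.0]] F [-0.2 -0.7 -0.1] w 0.0339 gf 0.0
```

```bash
python3 -m creep '[{"delta_pos":[0,0,0.02],"yaw":0,"jaw":0.4},{"delta_pos":[0,0,0.02],"yaw":0,"jaw":0.4},{"delta_pos":[0,0,0.015],"yaw":0,"jaw":0.4},{"delta_pos":[0,0,0.01],"yaw":0,"jaw":0.4},{"delta_pos":[0,0,0.005],"yaw":0,"jaw":0.4},{"delta_pos":[0,0,0],"yaw":0,"jaw":0.4},{"delta_pos":[0,0,0],"yaw":0,"jaw":0.4}]' | sed -n '2p;4p'; python3 -m creep '[{"delta_pos":[-0.01,0,0],"yaw":0,"jaw":0.4},{"delta_pos":[-0.01,0,0],"yaw":0,"jaw":0.4},{"delta_pos":[-0.006,0,0],"yaw":0,"jaw":0.4},{"delta_pos":[-0.006,0,0],"yaw":0,"jaw":0.4},{"delta_pos":[-0.006,0,0],"yaw":0,"jaw":0.4},{"delta_pos":[-0.006,0,0],"yaw":0,"jaw":0.4},{"delta_pos":[-0.006,0,0],"yaw":0,"jaw":0.4},{"delta_pos":[-0.004,0,0],"yaw":0,"jaw":0.4},{"delta_pos":[0,0,0],"yaw":0,"jaw":0.4},{"delta_pos":[0,0,0],"yaw":0,"jaw":0.4}]'| sed -n '2p;4p'; for i in 1 2 3 4 5 6; do python3 -m creep '[{"delta_pos":[-0.002,0,0],"yaw":0,"jaw":0.4},{"delta_pos":[0,0,0],"yaw":0,"jaw":0.4}]' | sed -n '2p;4p'; done
```

```text
tool_pos: [0.4494, -0.0676, -0.0109]
ft_force: [-0.9, 0.1, 0.9]
tool_pos: [0.5033, -0.0686, -0.0112]
ft_force: [-0.5, -0.5, 1.5]
tool_pos: [0.5049, -0.0687, -0.0111]
ft_force: [0.0, 0.6, -0.4]
tool_pos: [0.5068, -0.0687, -0.0111]
ft_force: [-0.7, -0.1, -1.1]
tool_pos: [0.5091, -0.0687, -0.0111]
ft_force: [-0.5, -0.4, -0.7]
tool_pos: [0.5111, -0.0687, -0.0111]
ft_force: [0.1, 0.3, -0.2]
tool_pos: [0.5112, -0.0687, -0.0114]
ft_force: [-5.0, 0.2, 2.8]
tool_pos: [0.5114, -0.0687, -0.0117]
ft_force: [-8.0, 0.9, 6.4]
```

```bash
python3 -m creep '[{"delta_pos":[0,0,-0.003],"yaw":0,"jaw":0.4},{"delta_pos":[0,0,-0.003],"yaw":0,"jaw":0.4},{"delta_pos":[0,0,-0.003],"yaw":0,"jaw":0.4},{"delta_pos":[-0.001,0,-0.003],"yaw":0,"jaw":0.4},{"delta_pos":[-0.001,0,-0.003],"yaw":0,"jaw":0.4},{"delta_pos":[-0.001,0,-0.003],"yaw":0,"jaw":0.4},{"delta_pos":[-0.0005,0,-0.004],"yaw":0,"jaw":0.4},{"delta_pos":[-0.0008,0,-0.004],"yaw":0,"jaw":0.4},{"delta_pos":[-0.001,0,-0.003],"yaw":0,"jaw":0.4},{"delta_pos":[-0.001,0,-0.003],"yaw":0,"jaw":0.4},{"delta_pos":[-0.001,0,-0.003],"yaw":0,"jaw":0.4},{"delta_pos":[-0.0012,0,-0.003],"yaw":0,"jaw":0.4},{"delta_pos":[-0.0015,0,-0.0028],"yaw":0,"jaw":0.4},{"delta_pos":[-0.0015,0,-0.0028],"yaw":0,"jaw":0.4},{"delta_pos":[-0.0016,0,-0.0026],"yaw":0,"jaw":0.4},{"delta_pos":[-0.0016,0,-0.0026],"yaw":0,"jaw":0.4},{"delta_pos":[-0.002,0,-0.0024],"yaw":0,"jaw":0.4},{"delta_pos":[-0.002,0,-0.0024],"yaw":0,"jaw":0.4},{"delta_pos":[-0.0022,0,-0.0022],"yaw":0,"jaw":0.4},{"delta_pos":[-0.0022,0,-0.0022],"yaw":0,"jaw":0.4}]' | sed -n '2p;4p';python3 -m creep '[{"delta_pos":[-0.003,0,-0.003],"yaw":0,"jaw":0.4},{"delta_pos":[-0.003,0,-0.0025],"yaw":0,"jaw":0.4},{"delta_pos":[-0.003,0,-0.002],"yaw":0,"jaw":0.4},{"delta_pos":[-0.003,0,-0.002],"yaw":0,"jaw":0.4}]'| sed -n '2p;4p'
```

```text
tool_pos: [0.5362, -0.069, 0.0468]
ft_force: [-7.3, 0.4, 6.1]
tool_pos: [0.5509, -0.0693, 0.0568]
ft_force: [0.0, 0.7, 0.3]
```

```bash
for i in 1 2 ; do python3 -m creep '[{"delta_pos":[-0.003,0,-0.001],"yaw":0,"jaw":0.4},{"delta_pos":[-0.003,0,0],"yaw":0,"jaw":0.4}]'| sed -n '2p;4p'; done;  python3 -c "
from h import *
im=snap('side','pics/s7.png'); c=im[180:300,240:400,::-1]; cv2.imwrite('pics/s7c.png',cv2.resize(c,None,fx=4,fy=4,interpolation=cv2.INTER_CUBIC))"
```

```text
tool_pos: [0.5571, -0.0694, 0.0578]
ft_force: [-1.3, -1.3, 0.2]
tool_pos: [0.5625, -0.0694, 0.0584]
ft_force: [-0.4, -0.6, 0.1]
```

View pics/s7c.png

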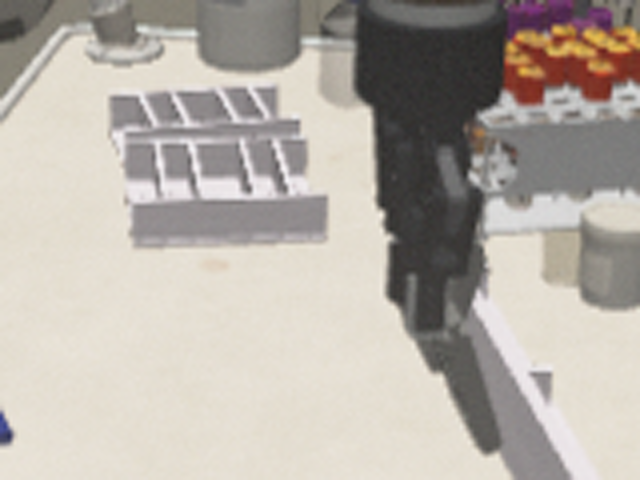

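```bash
python3 -m creep '[{"delta_pos":[-0.003,0,0],"yaw":0,"jaw":0.4},{"delta_pos":[-0.003,0,0],"yaw":0,"jaw":0.4},{"delta_pos":[-0.003,0,0],"yaw":0,"jaw":0.4},{"delta_pos":[-0.003,0,0],"yaw":0,"jaw":0.4},{"delta_pos":[-0.003,0,0],"yaw":0,"jaw":0.4},{"delta_pos":[-0.003,0,0],"yaw":0,"jaw":0.4},{"delta_pos":[-0.003,0,0],"yaw":0,"jaw":0.4},{"delta_pos":[-0.003,0,0],"yaw":0,"jaw":0.4},{"delta_pos":[-0.003,0,0],"yaw":0,"jaw":0.4},{"delta_pos":[0,0,0],"yaw":0,"jaw":0.4}]'| sed -n '2p;4p'; for i in 1 2 3 4; do python3 -m creep '[{"delta_pos":[-0.002,0,0],"yaw":0,"jaw":0.4},{"delta_pos":[0,0,0],"yaw":0,"jaw":0.4}]' | sed -n '2p;4p'; done
```

```text
tool_pos: [0.5949, -0.0706, 0.063]
ft_force: [-0.1, -0.4, 20.7]
tool_pos: [0.5954, -0.0706, 0.063]
ft_force: [-3.7, -1.3, 24.3]
tool_pos: [0.5957, -0.0706, 0.063]
ft_force: [-7.9, -0.9, 28.2]
tool_pos: [0.5969, -0.0707, 0.0628]
ft_force: [-9.0, -0.5, 29.0]
tool_pos: [0.5998, -0.0707, 0.0621]
ft_force: [-2.7, -0.4, 18.0]
```

```bash
python3 -m creep '[{"delta_pos":[0,0,-0.006],"yaw":0,"jaw":0.4},{"delta_pos":[0,0,-0.006],"yaw":0,"jaw":0.4},{"delta_pos":[0.015,0,0],"yaw":0,"jaw":0.4},{"delta_pos":[0.02,0,0],"yaw":0,"jaw":0.4},{"delta_pos":[0.02,0,0],"yaw":0,"jaw":0.4},{"delta_pos":[0.02,-0.03,0],"yaw":0,"jaw":0.4},{"delta_pos":[0.02,-0.03,0],"yaw":0,"jaw":0.4},{"delta_pos":[0.02,-0.03,0],"yaw":0,"jaw":0.4},{"delta_pos":[0.02,-0.03,0],"yaw":0,"jaw":0.4},{"delta_pos":[0.012,-0.03,0],"yaw":0,"jaw":0.4},{"delta_pos":[0,-0.03,0],"yaw":0,"jaw":0.4},{"delta_pos":[0,-0.03,0],"yaw":0,"jaw":0.4},{"delta_pos":[0,-0.014,0],"yaw":0,"jaw":0.4},{"delta_pos":[0,0,0],"yaw":0,"jaw":0.4},{"delta_pos":[0,0,0],"yaw":0,"jaw":0.4}]'| sed -n '2p;4p';  python3 -c "
from h import *
blobs();st()
im=snap('side','pics/s8.png')[180:330,240:440,::-1]; t=snap('top','pics/t8.png')[190:270,270:470,::-1]
cv2.imwrite('pics/m8.png',np.hstack([cv2.resize(im,(400,300),interpolation=2),cv2.copyMakeBorder(cv2.resize(t,(400,160),interpolation=2),0,140,0,0,0)]))"
```

```text
tool_pos: [0.4468, -0.2919, 0.07]
ft_force: [0.3, 0.6, 0.4]
blob 865 [ 0.538 -0.295] [[0.5, -0.257], [0.584, -0.268], [0.577, -0.332], [0.492, -0.321]]
t 21.45 p [ 0.4471 -0.2905  0.0699] R [[-1.0, 0.012, -0.001], [0.012, 1.0, 0.002], [0.001, 0.002, -1.0]] F [ 0.2 -0.3 -0.8] w 0.034 gf 0.0
```

View pics/m8.png

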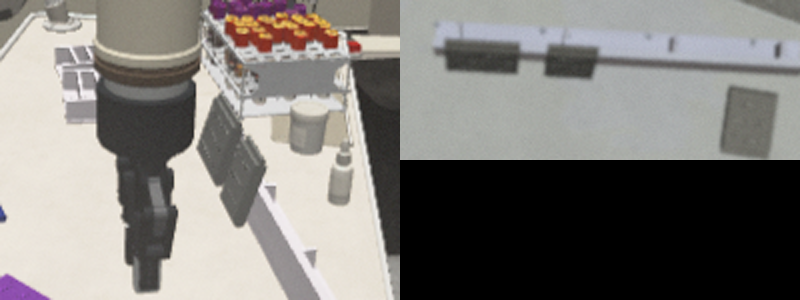

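```bash
python3 -m creep '[{"delta_pos":[0,0,0.02],"yaw":0,"jaw":0.4},{"delta_pos":[0,0,0.02],"yaw":0,"jaw":0.4},{"delta_pos":[0,-0.003,0.02],"yaw":0,"jaw":0.4},{"delta_pos":[0,0,0.015],"yaw":0,"jaw":0.4},{"delta_pos":[0,0,0.006],"yaw":0,"jaw":0.4},{"delta_pos":[0,0,0],"yaw":0,"jaw":0.4},{"delta_pos":[0,0,0],"yaw":0,"jaw":0.4}]' | sed -n '2p;4p'; python3 -m creep '[{"delta_pos":[-0.01,0,0],"yaw":0,"jaw":0.4},{"delta_pos":[-0.01,0,0],"yaw":0,"jaw":0.4},{"delta_pos":[-0.006,0,0],"yaw":0,"jaw":0.4},{"delta_pos":[-0.006,0,0],"yaw":0,"jaw":0.4},{"delta_pos":[-0.006,0,0],"yaw":0,"jaw":0.4},{"delta_pos":[-0.006,0,0],"yaw":0,"jaw":0.4},{"delta_pos":[-0.004,0,0],"yaw":0,"jaw":0.4},{"delta_pos":[0,0,0],"yaw":0,"jaw":0.4},{"delta_pos":[0,0,0],"yaw":0,"jaw":0.4}]'| sed -n '2p;4p'; for i in 1 2 3 4 5; do python3 -m creep '[{"delta_pos":[-0.002,0,0],"yaw":0,"jaw":0.4},{"delta_pos":[0,0,0],"yaw":0,"jaw":0.4}]' | sed -n '2p;4p'; done
```

```text
tool_pos: [0.4475, -0.2936, -0.0106]
ft_force: [-1.2, -0.1, 0.1]
tool_pos: [0.4952, -0.2955, -0.0107]
ft_force: [0.2, 0.1, -0.1]
tool_pos: [0.497, -0.2955, -0.0107]
ft_force: [0.3, 0.4, -0.2]
tool_pos: [0.499, -0.2957, -0.0106]
ft_force: [-0.7, -0.0, -0.5]
tool_pos: [0.5013, -0.2956, -0.0106]
ft_force: [0.4, -0.3, -0.2]
tool_pos: [0.5034, -0.2956, -0.0106]
ft_force: [0.1, -0.8, -0.0]
tool_pos: [0.5051, -0.2956, -0.0107]
ft_force: [-0.3, 0.4, 0.4]
```

```bash
for i in 1 2 3; do python3 -m creep '[{"delta_pos":[-0.002,0,0],"yaw":0,"jaw":0.4},{"delta_pos":[0,0,0],"yaw":0,"jaw":0.4}]' | sed -n '2p;4p'; done; python3 -c "
from h import *
blobs()"
```

```text
tool_pos: [0.5052, -0.2957, -0.0109]
ft_force: [-4.4, 1.1, 3.3]
tool_pos: [0.5053, -0.2957, -0.0112]
ft_force: [-7.6, 1.1, 6.4]
tool_pos: [0.5054, -0.2956, -0.0114]
ft_force: [-12.1, 0.7, 9.0]
blob 833 [ 0.567 -0.299] [[0.609, -0.259], [0.612, -0.337], [0.524, -0.338], [0.522, -0.261]]
```

```bash
python3 -m creep '[{"delta_pos":[0,0,-0.003],"yaw":0,"jaw":0.4},{"delta_pos":[0,0,-0.003],"yaw":0,"jaw":0.4},{"delta_pos":[0,0,-0.003],"yaw":0,"jaw":0.4},{"delta_pos":[0,0,-0.003],"yaw":0,"jaw":0.4},{"delta_pos":[-0.001,0,-0.003],"yaw":0,"jaw":0.4},{"delta_pos":[-0.001,0,-0.003],"yaw":0,"jaw":0.4},{"delta_pos":[-0.0005,0,-0.004],"yaw":0,"jaw":0.4},{"delta_pos":[-0.0008,0,-0.004],"yaw":0,"jaw":0.4},{"delta_pos":[-0.001,0,-0.003],"yaw":0,"jaw":0.4},{"delta_pos":[-0.001,0,-0.003],"yaw":0,"jaw":0.4},{"delta_pos":[-0.001,0,-0.003],"yaw":0,"jaw":0.4},{"delta_pos":[-0.0012,0,-0.003],"yaw":0,"jaw":0.4},{"delta_pos":[-0.0015,0,-0.0028],"yaw":0,"jaw":0.4},{"delta_pos":[-0.0015,0,-0.0028],"yaw":0,"jaw":0.4},{"delta_pos":[-0.0016,0,-0.0026],"yaw":0,"jaw":0.4},{"delta_pos":[-0.0016,0,-0.0026],"yaw":0,"jaw":0.4},{"delta_pos":[-0.002,0,-0.0024],"yaw":0,"jaw":0.4},{"delta_pos":[-0.002,0,-0.0024],"yaw":0,"jaw":0.4},{"delta_pos":[-0.0022,0,-0.0022],"yaw":0,"jaw":0.4},{"delta_pos":[-0.0022,0,-0.0022],"yaw":0,"jaw":0.4}]' | sed -n '2p;4p';python3 -m creep '[{"delta_pos":[-0.003,0,-0.003],"yaw":0,"jaw":0.4},{"delta_pos":[-0.003,0,-0.0025],"yaw":0,"jaw":0.4},{"delta_pos":[-0.003,0,-0.002],"yaw":0,"jaw":0.4},{"delta_pos":[-0.003,0,-0.002],"yaw":0,"jaw":0.4},{"delta_pos":[-0.003,0,-0.001],"yaw":0,"jaw":0.4},{"delta_pos":[-0.003,0,-0.001],"yaw":0,"jaw":0.4},{"delta_pos":[-0.003,0,-0.001],"yaw":0,"jaw":0.4},{"delta_pos":[-0.003,0,-0.001],"yaw":0,"jaw":0.4},{"delta_pos":[0,0,0],"yaw":0,"jaw":0.4}]'| sed -n '2p;4p'; for i in 1 2 3 ; do python3 -m creep '[{"delta_pos":[-0.003,0,-0.001],"yaw":0,"jaw":0.4},{"delta_pos":[-0.003,0,0],"yaw":0,"jaw":0.4}]'| sed -n '2p;4p'; done
```

```text
tool_pos: [0.5311, -0.2963, 0.0474]
ft_force: [-5.8, 0.0, 4.7]
tool_pos: [0.5582, -0.2962, 0.061]
ft_force: [-0.1, 0.5, 0.2]
tool_pos: [0.5631, -0.2965, 0.0619]
ft_force: [-1.2, -0.5, 0.8]
tool_pos: [0.5695, -0.2966, 0.063]
ft_force: [0.1, 0.1, 0.1]
tool_pos: [0.5756, -0.2966, 0.064]
ft_force: [0.8, -0.4, 0.2]
```

```bash
for i in 1 2 3 ; do python3 -m creep '[{"delta_pos":[-0.003,0,0.001],"yaw":0,"jaw":0.4},{"delta_pos":[-0.003,0,0],"yaw":0,"jaw":0.4}]'| sed -n '2p;4p'; done;  python3 -m creep '[{"delta_pos":[0,0,0],"yaw":0,"jaw":0.4}]'| sed -n '2p;4p'; python3 -c "
from h import *
im=snap('side','pics/s9.png')[180:380,240:440,::-1]; t=snap('top','pics/t9.png')[190:270,270:500,::-1]
cv2.imwrite('pics/m9.png',np.hstack([cv2.resize(im,(400,400),interpolation=2),cv2.copyMakeBorder(cv2.resize(t,(400,139),interpolation=2),0,261,0,0,0)]))"
```

```text
tool_pos: [0.5824, -0.2971, 0.0642]
ft_force: [-0.9, 0.7, 6.5]
tool_pos: [0.5896, -0.2973, 0.0642]
ft_force: [-0.1, 1.0, 8.2]
tool_pos: [0.5939, -0.2977, 0.0633]
ft_force: [-1.1, 0.1, 5.2]
tool_pos: [0.5947, -0.2977, 0.0628]
ft_force: [-1.7, 0.4, 9.9]
```

View pics/m9.png

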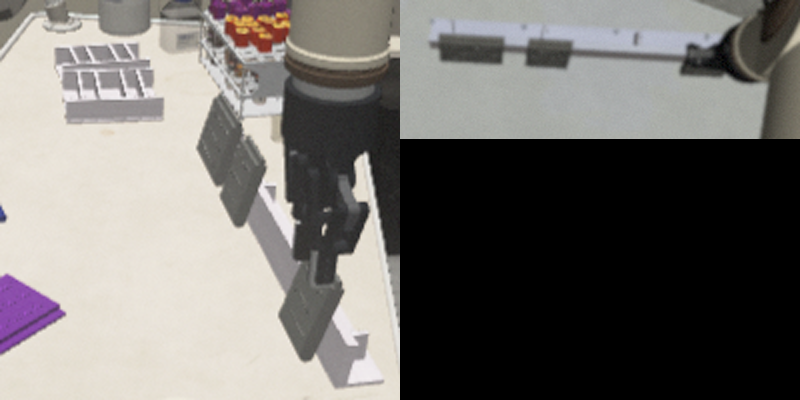

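```bash
python3 -m creep '[{"delta_pos":[0,0,-0.012],"yaw":0,"jaw":0.4},{"delta_pos":[0.006,0,-0.02],"yaw":0,"jaw":0.4},{"delta_pos":[0.01,0,-0.03],"yaw":0,"jaw":0.4},{"delta_pos":[0,0,-0.02],"yaw":0,"jaw":0.4},{"delta_pos":[0,0,0],"yaw":0,"jaw":0.4}]'| sed -n '1,2p;4p'; python3 -c "
from h import *
print(np.round(manip.read_state()['joint_pos'],2))"
```

```text
time: 28.28
tool_pos: [0.5798, -0.2984, 0.1487]
ft_force: [1.3, -0.5, 0.9]
[ 0.41  0.53  0.03  1.63 -0.02  0.97  2.01]
```

```bash
python3 -m creep '[{"delta_pos":[0,0,0],"yaw":0.122,"jaw":0.45},{"delta_pos":[0,0,0],"yaw":0.122,"jaw":0.45},{"delta_pos":[0,0,0],"yaw":0.122,"jaw":0.45},{"delta_pos":[0,0,0],"yaw":0.122,"jaw":0.45},{"delta_pos":[0,0,0],"yaw":0.122,"jaw":0.45},{"delta_pos":[0,0,0],"yaw":0.122,"jaw":0.45},{"delta_pos":[0,0,0],"yaw":0.122,"jaw":0.45},{"delta_pos":[0,0,0],"yaw":0.122,"jaw":0.45},{"delta_pos":[0,0,0],"yaw":0.122,"jaw":0.45},{"delta_pos":[0,0,0],"yaw":0.122,"jaw":0.45},{"delta_pos":[0,0,0],"yaw":0.122,"jaw":0.45},{"delta_pos":[0,0,0],"yaw":0.122,"jaw":0.45},{"delta_pos":[0,0,0],"yaw":0.122,"jaw":0.45},{"delta_pos":[0,0.024,0],"yaw":0,"jaw":0.45},{"delta_pos":[0,0,0],"yaw":0,"jaw":0.45},{"delta_pos":[0,0,0],"yaw":0,"jaw":0.45}]'| sed -n '1,2p;4p'; python3 -c "
from h import *
st(); snap('wrist','pics/w10.png'); t=snap('top','pics/t10.png')[190:270,270:500,::-1]
w=cv2.imread('pics/w10.png')
cv2.imwrite('pics/m10.png',np.vstack([w[60:],cv2.resize(t,(640,180),interpolation=2)]))"
```

```text
time: 29.62
tool_pos: [0.6023, -0.2961, 0.1425]
ft_force: [-0.2, 0.1, 0.1]
t 29.62 p [ 0.6023 -0.2961  0.1425] R [[0.025, 1.0, 0.0], [1.0, -0.025, 0.0], [0.0, 0.0, -1.0]] F [-0.2  0.1  0.1] w 0.0386 gf 0.0
```

View pics/m10.png

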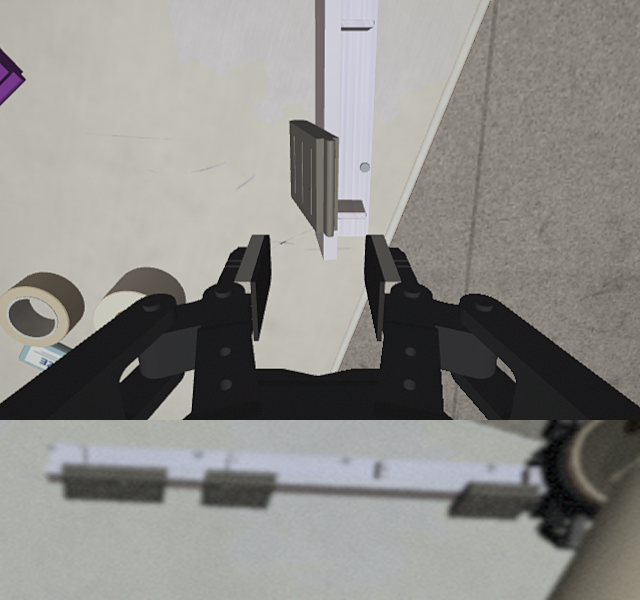

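```bash
python3 -c "
from h import *
p,Rm,t=cam('wrist')
for b in (0,.015,.025,.03):
  c=(p,Rm,t+np.array([0,0,b]))
  P=[ray('wrist',u,v,.083,c) for u,v in ((330,197),(334,297))]
  print(b,np.round(P,4)[:,:2].tolist(),np.linalg.norm(P[0]-P[1]), np.mean(P,0))
g=cam('top')
for u,v in ((270+480/640*230,190+484/180*80-420/180*80),): print(ray('top',u,v,.083,g))
# contact point tip check: project tip in wrist cam
for z in (.0,.017,-.0127):
  for y in (-.0193,.0193):
    q=Rm.T@((np.array([.6023,-.2961,.1425])+np.array([y,0,-z]))-t); print(z,y,p['cx']+p['fx']*q[0]/-q[2],p['cy']-p['fy']*q[1]/-q[2])
"
```

```text
0 [[0.6094, -0.2624], [0.6107, -0.3244]] 0.06199938410522688 [ 0.61004585 -0.293416    0.083     ]
0.015 [[0.6098, -0.2653], [0.6112, -0.3317]] 0.06633800856375725 [ 0.6104956  -0.29849057  0.083     ]
0.025 [[0.61, -0.2673], [0.6115, -0.3365]] 0.06923042486944417 [ 0.61079544 -0.30187361  0.083     ]
0.03 [[0.6102, -0.2682], [0.6117, -0.3389]] 0.07067663302228763 [ 0.61094535 -0.30356514  0.083     ]
[ 0.61107417 -0.27262311  0.083     ]
0.0 -0.0193 275.8918583254528 299.3075911495149
0.0 0.0193 363.1005560613129 297.1533522656438
0.017 -0.0193 279.5350990939887 283.7303955521332
0.017 0.0193 359.150583812458 281.7332695257776
-0.0127 -0.0193 272.68243941416006 313.0299195135651
-0.0127 0.0193 366.58140872238283 310.7420644533163
```

```bash
python3 -m creep '[{"delta_pos":[0.008,0.005,0],"yaw":0,"jaw":0.45},{"delta_pos":[0,0,0.02],"yaw":0,"jaw":0.45},{"delta_pos":[0,0,0.02],"yaw":0,"jaw":0.45},{"delta_pos":[0,0,0.02],"yaw":0,"jaw":0.45},{"delta_pos":[0,0,0.02],"yaw":0,"jaw":0.45},{"delta_pos":[0,0,0.01],"yaw":0,"jaw":0.45},{"delta_pos":[0,0,0.01],"yaw":0,"jaw":0.45},{"delta_pos":[0,0,0],"yaw":0,"jaw":0.45},{"delta_pos":[0,0,0],"yaw":0,"jaw":0.45}]'| sed -n '1,2p;4,6p'; python3 -m creep '[{"delta_pos":[0,0,0],"yaw":0,"jaw":0.3},{"delta_pos":[0,0,0],"yaw":0,"jaw":0.2},{"delta_pos":[0,0,0],"yaw":0,"jaw":0.1},{"delta_pos":[0,0,0],"yaw":0,"jaw":0},{"delta_pos":[0,0,0],"yaw":0,"jaw":0},{"delta_pos":[0,0,0],"yaw":0,"jaw":0}]'| sed -n '1,2p;4,6p'
```

```text
time: 30.47
tool_pos: [0.6063, -0.2894, 0.043]
ft_force: [0.6, -0.1, -0.4]
grip_width: 0.0385
gripper_force: 0.0
time: 30.97
tool_pos: [0.6056, -0.2902, 0.0447]
ft_force: [-4.9, 1.1, 6.1]
grip_width: 0.016
gripper_force: 54.5
```

```bash
python3 -m creep '[{"delta_pos":[0,0,-0.02],"yaw":0,"jaw":0},{"delta_pos":[0,0,-0.035],"yaw":0,"jaw":0},{"delta_pos":[0,0,-0.035],"yaw":0,"jaw":0},{"delta_pos":[0,0,-0.035],"yaw":0,"jaw":0},{"delta_pos":[0,0,-0.035],"yaw":0,"jaw":0},{"delta_pos":[0,-0.03,-0.03],"yaw":0,"jaw":0},{"delta_pos":[0.035,-0.01,-0.01],"yaw":0,"jaw":0},{"delta_pos":[0.035,-0.01,0],"yaw":0,"jaw":0},{"delta_pos":[0.035,-0.01,0],"yaw":0,"jaw":0},{"delta_pos":[0.035,-0.01,0],"yaw":0,"jaw":0},{"delta_pos":[0.035,-0.01,0],"yaw":0,"jaw":0},{"delta_pos":[0.035,0,0],"yaw":0,"jaw":0},{"delta_pos":[0.035,0,0],"yaw":0,"jaw":0},{"delta_pos":[0.035,0,0],"yaw":0,"jaw":0},{"delta_pos":[0.035,0,0],"yaw":0,"jaw":0},{"delta_pos":[0.035,0,0],"yaw":0,"jaw":0},{"delta_pos":[0.035,0,0],"yaw":0,"jaw":0},{"delta_pos":[0.035,0,0],"yaw":0,"jaw":0},{"delta_pos":[0,0,0],"yaw":0,"jaw":0},{"delta_pos":[0,0,0],"yaw":0,"jaw":0}]'| sed -n '1,2p;4,6p'; python3 -c "
from h import *
print(np.round(manip.read_state()['joint_pos'],2))"
```

```text
time: 32.63
tool_pos: [0.5385, 0.1357, 0.2431]
ft_force: [-0.5, -0.1, -1.5]
grip_width: 0.0121
gripper_force: 60.7
[-0.51  0.28  0.25  1.79 -0.08  1.08 -0.25]
```

```bash
python3 -m creep '[{"delta_pos":[0.03,-0.012,0],"yaw":0,"jaw":0},{"delta_pos":[0.03,-0.012,0],"yaw":0,"jaw":0},{"delta_pos":[0,0,0],"yaw":0,"jaw":0},{"delta_pos":[0,0,0],"yaw":0,"jaw":0},{"delta_pos":[0,0,0],"yaw":0,"jaw":0}]'| sed -n '1,2p;4,6p'; python3 -c "
from h import *
st(); w=snap('wrist','pics/w11.png')[:,:,::-1]; cv2.imwrite('pics/w11b.png',cv2.resize(w,(800,600),interpolation=2))
import pickle; pickle.dump(cam('wrist'),open('c11.pkl','wb'))"
```

```text
time: 33.05
tool_pos: [0.5169, 0.1915, 0.2429]
ft_force: [0.5, 0.3, -0.8]
grip_width: 0.0125
gripper_force: 60.6
t 33.05 p [0.5169 0.1915 0.2429] R [[0.03, 1.0, 0.001], [1.0, -0.03, -0.001], [-0.001, 0.001, -1.0]] F [ 0.5  0.3 -0.8] w 0.0125 gf 60.573007659986615
```

View pics/w11b.png

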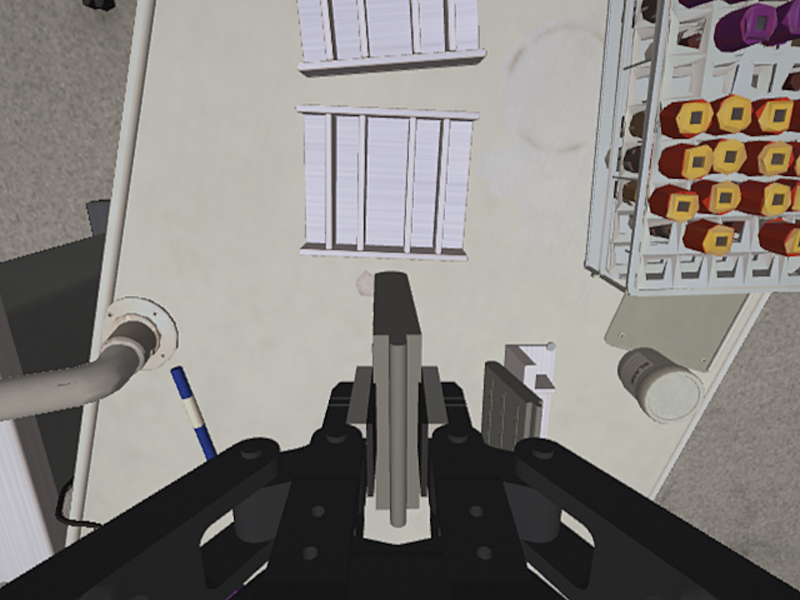

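```bash
python3 -c "
from h import *
import pickle; c=pickle.load(open('c11.pkl','rb'))
f=lambda u,v,z=.035: ray('wrist',u/1.25,v/1.25,z,c)
for n,a,b in (('W0',(346,114),(345.5,249)),('W1',(430,119),(424,252)),):
  A,B=f(*a),f(*b); d=A-B; print(n,A[:2],B[:2],(A+B)[:2]/2,np.linalg.norm(d),np.degrees(np.arctan2(-d[0],d[1])))
for n,p in (('N0b',(348,61)),('N1b',(434,55)),('N0t',(341,0)),('N1t',(431,0)),('Nl',(300,70)),('Nr',(486,57)),('Wl',(300,247)),('Wr',(467,256))): print(n,f(*p)[:2])
for z in (.24,.26,.27,.28,.29,.3):
  A,B=f(397,333,z),f(398,525,z); print(z,A[:2],B[:2],np.linalg.norm(A-B))
"
```

```text
W0 [0.4854792  0.29249783] [0.47906847 0.19615793] [0.48227383 0.24432788] 0.09655295989719913 -3.807012825364735
W1 [0.54462471 0.28735187] [0.53903301 0.19194815] [0.54182886 0.23965001] 0.09556744845698585 -3.354318008744116
N0b [0.48896277 0.32628465]
N1b [0.54777663 0.32816979]
N0t [0.48657712 0.36295245]
N1t [0.54605521 0.36111073]
Nl [0.45564884 0.32170647]
Nr [0.58323807 0.32583506]
Wl [0.4444406  0.19879178]
Wr [0.5720054 0.1877921]
0.24 [0.51843983 0.20599923] [0.51628919 0.1233655 ] 0.08266171412193087
0.26 [0.51864815 0.21378589] [0.51677046 0.14163977] 0.07217054194867559
0.27 [0.51875231 0.21767921] [0.5170111  0.15077691] 0.06692495586204794
0.28 [0.51885648 0.22157254] [0.51725174 0.15991405] 0.06167936977542027
0.29 [0.51896064 0.22546587] [0.51749238 0.16905119] 0.056433783688792705
0.3 [0.5190648  0.22935919] [0.51773302 0.17818832] 0.05118819760216501
```

```bash
python3 -m creep '[{"delta_pos":[0,0,0],"yaw":-0.075,"jaw":0},{"delta_pos":[0.035,0,0],"yaw":0,"jaw":0},{"delta_pos":[0.035,0.005,0],"yaw":0,"jaw":0},{"delta_pos":[0.03,0.01,0],"yaw":0,"jaw":0},{"delta_pos":[0,0,0],"yaw":0,"jaw":0},{"delta_pos":[0,0,0],"yaw":0,"jaw":0},{"delta_pos":[0,0,0],"yaw":0,"jaw":0}]'| sed -n '1,2p;4,6p'; python3 -c "
from h import *
st(); c=cam('wrist'); w=snap('wrist','pics/w12.png')
g=cv2.cvtColor(w,cv2.COLOR_RGB2GRAY).astype(float)
# expected rack features
for n,X in (('c',(.5165,.3600,.005)),('endL',(.516,.399,.035)),('endR',(.518,.322,.035)),('s0',(.487,.36,.035)),('s1',(.547,.36,.035))): print(n,np.round(proj('wrist',X,c),1))
L=w.astype(int)
# sample along world-y line at mid x (between slots), on plane z=.035
for y in np.arange(.30,.425,.002):
  v=[g[int(round(p[1])),int(round(p[0]))] for x in np.arange(.509,.526,.002) for p in [proj('wrist',(x-(y-.36)*.045,y,.035),c)] if 0<=p[1]<480]
  print('%.3f:%d'%(y,np.mean(v) if v else -1),end=' ')
print()
for x in np.arange(.44,.60,.002):
  v=[g[int(round(p[1])),int(round(p[0]))] for y in np.arange(.345,.376,.003) for p in [proj('wrist',(x-(y-.36)*.045,y,.035),c)]]
  print('%.3f:%d'%(x,np.mean(v)),end=' ')
"
```

```text
time: 33.68
tool_pos: [0.5275, 0.2915, 0.2421]
ft_force: [0.5, 0.5, -2.2]
grip_width: 0.0128
gripper_force: 60.6
t 33.68 p [0.5275 0.2915 0.2421] R [[-0.044, 0.999, -0.0], [0.999, 0.044, -0.002], [-0.002, -0.0, -1.0]] F [ 0.5  0.5 -2.2] w 0.0128 gf 60.56867205072194
c [308.4 127.5]
endL [308.8  81.7]
endR [307.8 170.6]
s0 [275.  126.7]
s1 [341.4 129.7]
0.300:94 0.302:147 0.304:194 0.306:191 0.308:191 0.310:191 0.312:192 0.314:191 0.316:191 0.318:191 0.320:191 0.322:191 0.324:187 0.326:198 0.328:206 0.330:81 0.332:127 0.334:208 0.336:201 0.338:199 0.340:200 0.342:194 0.344:200 0.346:202 0.348:200 0.350:204 0.352:201 0.354:201 0.356:203 0.358:201 0.360:201 0.362:204 0.364:201 0.366:202 0.368:205 0.370:199 0.372:202 0.374:201 0.376:202 0.378:203 0.380:203 0.382:202 0.384:205 0.386:201 0.388:201 0.390:200 0.392:201 0.394:202 0.396:84 0.398:154 0.400:201 0.402:171 0.404:189 0.406:186 0.408:187 0.410:188 0.412:187 0.414:187 0.416:187 0.418:188 0.420:188 0.422:188 0.424:188 
0.440:190 0.442:190 0.444:190 0.446:190 0.448:190 0.450:190 0.452:190 0.454:190 0.456:190 0.458:188 0.460:201 0.462:202 0.464:202 0.466:202 0.468:201 0.470:202 0.472:182 0.474:210 0.476:209 0.478:62 0.480:104 0.482:207 0.484:201 0.486:201 0.488:201 0.490:201 0.492:201 0.494:201 0.496:182 0.498:211 0.500:207 0.502:77 0.504:208 0.506:201 0.508:201 0.510:201 0.512:201 0.514:201 0.516:202 0.518:202 0.520:202 0.522:202 0.524:202 0.526:203 0.528:203 0.530:208 0.532:107 0.534:212 0.536:212 0.538:195 0.540:205 0.542:205 0.544:205 0.546:205 0.548:205 0.550:206 0.552:208 0.554:150 0.556:115 0.558:212 0.560:205 0.562:205 0.564:206 0.566:206 0.568:206 0.570:206 0.572:206 0.574:206 0.576:203 0.578:182 0.580:189 0.582:189 0.584:189 0.586:189 0.588:189 0.590:189 0.592:189 0.594:189 0.596:190 0.598:190
```

```bash
python3 -m creep '[{"delta_pos":[0.0355,0.011,0],"yaw":0,"jaw":0},{"delta_pos":[0.0356,0.0112,0],"yaw":0,"jaw":0},{"delta_pos":[0,0,0.03],"yaw":0,"jaw":0},{"delta_pos":[0,0,0.03],"yaw":0,"jaw":0},{"delta_pos":[0,0,0.03],"yaw":0,"jaw":0},{"delta_pos":[0,0,0.03],"yaw":0,"jaw":0},{"delta_pos":[0,0,0.02],"yaw":0,"jaw":0},{"delta_pos":[0,0,0],"yaw":0,"jaw":0},{"delta_pos":[0,0,0],"yaw":0,"jaw":0},{"delta_pos":[0,0,0],"yaw":0,"jaw":0}]'| sed -n '1,2p;4,6p'; python3 -c "
from h import *
st(); c=cam('wrist'); w=snap('wrist','pics/w13.png'); st(); print(np.round(manip.read_state()['joint_pos'],2))"
```

```text
time: 34.57
tool_pos: [0.5471, 0.3653, 0.1042]
ft_force: [0.2, 0.0, -0.9]
grip_width: 0.0125
gripper_force: 60.6
t 34.57 p [0.5471 0.3653 0.1042] R [[-0.045, 0.999, 0.002], [0.999, 0.045, 0.001], [0.001, 0.002, -1.0]] F [ 0.2  0.  -0.9] w 0.0125 gf 60.56020977906883
t 34.62 p [0.5473 0.3659 0.1048] R [[-0.046, 0.999, 0.003], [0.999, 0.046, 0.002], [0.002, 0.003, -1.0]] F [-0.2  0.5 -0.9] w 0.0123 gf 60.5703529715538
[-0.73  0.6   0.14  1.64 -0.1   0.91 -0.51]
```

Slightly correct and descend with force checks.

```bash
python3 -m creep '[{"delta_pos":[-0.0015,-0.0007,0.015],"yaw":0,"jaw":0},{"delta_pos":[0,0,0.01],"yaw":0,"jaw":0},{"delta_pos":[0,0,0],"yaw":0,"jaw":0}]'| sed -n '2p;4,6p';  for i in 1 2 3; do python3 -m creep '[{"delta_pos":[0,0,0.004],"yaw":0,"jaw":0},{"delta_pos":[0,0,0.004],"yaw":0,"jaw":0},{"delta_pos":[0,0,0],"yaw":0,"jaw":0}]'| sed -n '2p;4p'; done
```

```text
tool_pos: [0.5455, 0.3644, 0.0772]
ft_force: [3.2, 1.4, -1.7]
grip_width: 0.0122
gripper_force: 60.2
tool_pos: [0.5455, 0.3646, 0.0694]
ft_force: [2.5, 0.9, -2.2]
tool_pos: [0.5454, 0.3644, 0.0609]
ft_force: [2.8, 1.2, -3.5]
tool_pos: [0.5447, 0.3647, 0.0547]
ft_force: [-1.2, -2.3, 10.2]
```

```bash
for i in 1 2; do python3 -m creep '[{"delta_pos":[0,0,0.002],"yaw":0,"jaw":0},{"delta_pos":[0,0,0],"yaw":0,"jaw":0}]'| sed -n '2p;4p'; done
```

```text
tool_pos: [0.5451, 0.3648, 0.0546]
ft_force: [-3.7, -4.6, 21.6]
tool_pos: [0.5457, 0.365, 0.0545]
ft_force: [-6.5, -5.4, 32.3]
```

```bash
python3 -m creep '[{"delta_pos":[0,0,-0.005],"yaw":0,"jaw":0},{"delta_pos":[0,0,0],"yaw":0,"jaw":0.1},{"delta_pos":[0,0,0],"yaw":0,"jaw":0.2},{"delta_pos":[0,0,0],"yaw":0,"jaw":0.3},{"delta_pos":[0,0,0],"yaw":0,"jaw":0.35},{"delta_pos":[0,0,0],"yaw":0,"jaw":0.35},{"delta_pos":[0,0,0],"yaw":0,"jaw":0.35},{"delta_pos":[0,0,-0.01],"yaw":0,"jaw":0.35},{"delta_pos":[0,0,-0.03],"yaw":0,"jaw":0.35},{"delta_pos":[0,0,-0.04],"yaw":0,"jaw":0.35},{"delta_pos":[0,0,-0.04],"yaw":0,"jaw":0.35},{"delta_pos":[0,0,-0.04],"yaw":0,"jaw":0.35},{"delta_pos":[0,0,-0.02],"yaw":0,"jaw":0.35},{"delta_pos":[-0.04,0,0],"yaw":0,"jaw":0.45},{"delta_pos":[-0.04,0,0],"yaw":0,"jaw":0.45},{"delta_pos":[0,0,0],"yaw":0,"jaw":0.45},{"delta_pos":[0,0,0],"yaw":0,"jaw":0.45},{"delta_pos":[0,0,0],"yaw":0,"jaw":0.45}]'| sed -n '1,2p;4,6p'; python3 -c "
from h import *
st(); c=cam('wrist'); w=snap('wrist','pics/w14.png')
g=cv2.cvtColor(w,cv2.COLOR_RGB2GRAY).astype(float)
print(proj('wrist',(.547,.365,.09),c),proj('wrist',(.547,.365,.035),c))
for z in (.09,.035):
 for x in np.arange(.50,.60,.003):
  v=[g[int(round(p[1])),int(round(p[0]))] for y in np.arange(.350,.380,.003) for p in [proj('wrist',(x-(y-.36)*.045,y,z),c)]]
  print('%.3f:%d'%(x,np.mean(v)),end=' ')
 print()
for y in np.arange(.30,.42,.003):
  p=proj('wrist',(.547-(y-.365)*.045,y,.09),c); print('%.3f:%d'%(y,g[int(p[1]),int(p[0])]),end=' ')
# dark plate bbox
m=((g<130)&(g>60)).astype(np.uint8); 
blobs()
"
```

```text
time: 37.45
tool_pos: [0.5487, 0.2844, 0.2351]
ft_force: [-0.4, -0.4, -0.1]
grip_width: 0.0384
gripper_force: 0.0
t 37.45 p [0.5487 0.2844 0.2351] R [[-0.046, 0.999, 0.0], [0.999, 0.046, 0.001], [0.001, 0.0, -1.0]] F [-0.4 -0.4 -0.1] w 0.0384 gf 0.0
(np.float64(318.87053347217426), np.float64(114.22971719598769)) (np.float64(318.59779512891396), np.float64(115.21080518870363))
0.500:201 0.503:199 0.506:212 0.509:68 0.512:206 0.515:201 0.518:201 0.521:201 0.524:201 0.527:202 0.530:202 0.533:204 0.536:211 0.539:140 0.542:66 0.545:76 0.548:102 0.551:125 0.554:118 0.557:118 0.560:90 0.563:128 0.566:207 0.569:207 0.572:209 0.575:191 0.578:189 0.581:189 0.584:189 0.587:188 0.590:189 0.593:189 0.596:189 0.599:189 
0.500:212 0.503:68 0.506:204 0.509:201 0.512:201 0.515:201 0.518:202 0.521:202 0.524:202 0.527:202 0.530:203 0.533:187 0.536:201 0.539:127 0.542:60 0.545:75 0.548:81 0.551:99 0.554:121 0.557:64 0.560:131 0.563:91 0.566:129 0.569:207 0.572:207 0.575:207 0.578:191 0.581:190 0.584:189 0.587:188 0.590:188 0.593:188 0.596:189 0.599:189 
0.300:164 0.303:173 0.306:91 0.309:159 0.312:190 0.315:192 0.318:191 0.321:190 0.324:190 0.327:189 0.330:190 0.333:171 0.336:64 0.339:64 0.342:61 0.345:60 0.348:60 0.351:60 0.354:60 0.357:59 0.360:60 0.363:60 0.366:60 0.369:59 0.372:60 0.375:60 0.378:61 0.381:63 0.384:63 0.387:52 0.390:142 0.393:148 0.396:174 0.399:189 0.402:188 0.405:188 0.408:189 0.411:189 0.414:188 0.417:188 blob 258 [0.623 0.029] [[0.618, 0.085], [0.64, 0.082], [0.627, -0.027], [0.605, -0.024]]
```

```bash
python3 -c "
from h import *
a=cv2.imread('pics/t8.png').astype(int); b=snap('top','pics/t15.png')[:,:,::-1].astype(int)
d=np.abs(a-b).max(2)[190:270,280:430]; print(d.shape,(d>40).sum(),np.argwhere(d>40)[:10].tolist())
g=cam('top'); h=b.astype(np.uint8)
m=(cv2.cvtColor(h,cv2.COLOR_BGR2GRAY)<130).astype(np.uint8); m[:,:270]=0; m[:195]=0; m[240:]=0; m[:,480:]=0
n,l,s,c=cv2.connectedComponentsWithStats(m)
for i in range(1,n):
  if s[i][4]>60: x,y,w,hh,A=s[i]; print(s[i],ray('top',x,y+hh/2,.06,g)[:2],ray('top',x+w,y+hh/2,.06,g)[:2])
print(manip.read_state()['time'])"
```

```text
(80, 150) 0 []
[454 195  26   9 136] [ 0.66041596 -0.30578898] [ 0.66223158 -0.36848254]
[ 287  210  186   20 1466] [0.5993001  0.09442731] [ 0.61212757 -0.35200524]
37.6
```

```bash
python3 -m creep '[{"delta_pos":[0,0,0],"yaw":0.07,"jaw":0.45},{"delta_pos":[-0.035,0.0065,0],"yaw":0,"jaw":0.45},{"delta_pos":[-0.035,0.0065,0],"yaw":0,"jaw":0.45},{"delta_pos":[-0.035,0.0065,0],"yaw":0,"jaw":0.45},{"delta_pos":[-0.035,0.0065,0],"yaw":0,"jaw":0.45},{"delta_pos":[-0.035,0.0065,0],"yaw":0,"jaw":0.45},{"delta_pos":[-0.035,0.0065,0],"yaw":0,"jaw":0.45},{"delta_pos":[-0.035,0.0065,0],"yaw":0,"jaw":0.45},{"delta_pos":[-0.035,0.0065,0],"yaw":0,"jaw":0.45},{"delta_pos":[-0.035,0.0065,0],"yaw":0,"jaw":0.45},{"delta_pos":[-0.034,0.0065,0],"yaw":0,"jaw":0.45},{"delta_pos":[0,0,0.03],"yaw":0,"jaw":0.45},{"delta_pos":[0,0,0.03],"yaw":0,"jaw":0.45},{"delta_pos":[0,0,0.03],"yaw":0,"jaw":0.45},{"delta_pos":[0,0,0],"yaw":0,"jaw":0.45},{"delta_pos":[0,0,0],"yaw":0,"jaw":0.45},{"delta_pos":[0,0,0],"yaw":0,"jaw":0.45}]'| sed -n '1,2p;4,6p'
cat >> h.py <<'E'
def tong(y0,y1,x0=.58,x1=.645,z=.083):
    c=cam('wrist'); w=manip.camera('wrist'); g=cv2.cvtColor(w,cv2.COLOR_RGB2GRAY); st()
    for y in np.arange(y1,y0,-.006):
        s=''
        for x in np.arange(x0,x1,.002):
            u,v=proj('wrist',(x,y,z),c); s+='%4d'%g[int(v),int(u)] if 0<=v<480 and 0<=u<640 else '   -'
        print('%.3f'%y,s)
E
python3 -c "
from h import *
tong(-.115,-.025)"
```

```text
time: 39.02
tool_pos: [0.6067, -0.0653, 0.1456]
ft_force: [-0.1, -0.0, 0.5]
grip_width: 0.0384
gripper_force: 0.0
t 39.07 p [ 0.6073 -0.0655  0.1464] R [[0.022, 1.0, 0.003], [1.0, -0.022, -0.0], [-0.0, 0.003, -1.0]] F [0.  0.4 0.6] w 0.0382 gf 0.0
-0.025  182 182 183 182 183 182 182 187 135 174 176 180 190 185 182 105 104 210 198 198 198 199 196 200 200 199 203 204 137 148 206 184 185
-0.031  182 182 182 182 182 182 183 140  71  70  70  50  52  53  53  50  77 211 198 199 198 201 197 203 200 201 202 205 200 198 202 185 185
-0.037  180 182 183 182 182 182 183 138  78  70  70  69  70  70  70  46  44  49  52  50  39 189 196 202 200 203 201 205 201 197 200 186 183
-0.043  181 181 181 182 182 183 184  56  78  70  71  67  70  82  67 115 113  66 104 113  80 101  93  93  91  92  94  93 185 199 198 185 185
-0.049  183 183 180 180 182 180 185  57  79  70  71  69  71  78  68 114 114  66 115 111 100 212 198 202 200 197 195 202 202 198 191 186 187
-0.055  182 182 183 184 184 186 186  56 101  70  89  70  71  75  66 113 115  68 117 108 115 211 195 201 202 203 198 203 201 197 198 187 186
-0.061  185 
[... 547 characters left out ...]

-0.085  184 183 185 185 185 186 186 183 185 186 190  53  70  69  98 112  73  93 119  85 126 192 197 200 199 205 200 199 195 198 181 181 182
-0.091  185 185 185 184 184 183 183 184 182 184 184 187 160  67 108 112  64  98 119  90 134 191 197 199 199 205 201 197 194 200 182 182 182
-0.097  182 183 184 183 180 184 181 184 183 181 183 184 183 190 103 100 155  97 117 175 197 193 198 198 199 201 200 197 190  18  23  80  74
-0.103  184 184 184 185 185 185 185 182 183 182 185 183 182 178 103 101 166 198 197 197 196 193 196 199 198 198 200 197 201  19  23  19  77
-0.109  184 184 180 182 183 181 183 182 181 182 185 184 182 177 103 102 166 196 197 198 195 194 197 200 199 196 199 198 194  17  22  22  14
```

```bash
python3 -m creep '[{"delta_pos":[0.0015,0.005,0.004],"yaw":0,"jaw":0.45},{"delta_pos":[0,0,0.02],"yaw":0,"jaw":0.45},{"delta_pos":[0,0,0.02],"yaw":0,"jaw":0.45},{"delta_pos":[0,0,0.02],"yaw":0,"jaw":0.45},{"delta_pos":[0,0,0.02],"yaw":0,"jaw":0.45},{"delta_pos":[0,0,0.01],"yaw":0,"jaw":0.45},{"delta_pos":[0,0,0.01],"yaw":0,"jaw":0.45},{"delta_pos":[0,0,0],"yaw":0,"jaw":0.45},{"delta_pos":[0,0,0],"yaw":0,"jaw":0.45}]'| sed -n '1,2p;4,6p'; python3 -m creep '[{"delta_pos":[0,0,0],"yaw":0,"jaw":0.3},{"delta_pos":[0,0,0],"yaw":0,"jaw":0.2},{"delta_pos":[0,0,0],"yaw":0,"jaw":0.1},{"delta_pos":[0,0,0],"yaw":0,"jaw":0},{"delta_pos":[0,0,0],"yaw":0,"jaw":0},{"delta_pos":[0,0,0],"yaw":0,"jaw":0}]'| sed -n '1,2p;4,6p'
```

```text
time: 39.82
tool_pos: [0.6111, -0.0645, 0.0408]
ft_force: [-0.3, 0.5, 1.0]
grip_width: 0.0385
gripper_force: 0.0
time: 40.32
tool_pos: [0.6101, -0.0646, 0.0423]
ft_force: [-5.5, 0.3, 10.9]
grip_width: 0.0163
gripper_force: 54.7
```

```bash
python3 -m creep '[{"delta_pos":[0,0,-0.02],"yaw":0,"jaw":0},{"delta_pos":[0,0,-0.035],"yaw":0,"jaw":0},{"delta_pos":[0,0,-0.035],"yaw":0,"jaw":0},{"delta_pos":[0,0,-0.035],"yaw":0,"jaw":0},{"delta_pos":[0,0,-0.035],"yaw":0,"jaw":0},{"delta_pos":[0,-0.01,-0.035],"yaw":0,"jaw":0},{"delta_pos":[0.0326,-0.0101,0],"yaw":0,"jaw":0},{"delta_pos":[0.0326,-0.0101,0],"yaw":0,"jaw":0},{"delta_pos":[0.0326,-0.0101,0],"yaw":0,"jaw":0},{"delta_pos":[0.0326,-0.0101,0],"yaw":0,"jaw":0},{"delta_pos":[0.0326,-0.0101,0],"yaw":0,"jaw":0},{"delta_pos":[0.0326,-0.0101,0],"yaw":0,"jaw":0},{"delta_pos":[0.0326,-0.0101,0],"yaw":0,"jaw":0},{"delta_pos":[0.0326,-0.0101,0],"yaw":0,"jaw":0},{"delta_pos":[0.0326,-0.0101,0],"yaw":0,"jaw":0},{"delta_pos":[0.0326,-0.0101,0],"yaw":0,"jaw":0},{"delta_pos":[0.0326,-0.0101,0],"yaw":0,"jaw":0},{"delta_pos":[0.0326,-0.0101,0],"yaw":0,"jaw":0},{"delta_pos":[0,0,0],"yaw":-0.07,"jaw":0},{"delta_pos":[0,0,0],"yaw":0,"jaw":0}]'| sed -n '1,2p;4,6p'; python3 -m creep '[{"delta_pos":[0,0,0],"yaw":0,"jaw":0},{"delta_pos":[0,0,0],"yaw":0,"jaw":0},{"delta_pos":[0,0,0],"yaw":0,"jaw":0}]' >/dev/null; python3 -c "
from h import *
st()"
```

```text
time: 41.98
tool_pos: [0.4868, 0.3329, 0.236]
ft_force: [0.5, -0.4, -0.9]
grip_width: 0.0128
gripper_force: 58.2
t 42.23 p [0.4893 0.3279 0.2357] R [[-0.043, 0.999, 0.001], [0.999, 0.043, -0.0], [-0.0, 0.001, -1.0]] F [-0.4 -0.2 -1. ] w 0.0126 gf 58.22670093504712
```

```bash
python3 -m creep '[{"delta_pos":[0.0343,0,0],"yaw":0,"jaw":0},{"delta_pos":[0,0,0.03],"yaw":0,"jaw":0},{"delta_pos":[0,0,0.03],"yaw":0,"jaw":0},{"delta_pos":[0,0,0.03],"yaw":0,"jaw":0},{"delta_pos":[0,0,0.03],"yaw":0,"jaw":0},{"delta_pos":[0,0,0.015],"yaw":0,"jaw":0},{"delta_pos":[0,0,0],"yaw":0,"jaw":0},{"delta_pos":[0,0,0],"yaw":0,"jaw":0},{"delta_pos":[0,0,0],"yaw":0,"jaw":0},{"delta_pos":[0,0,0],"yaw":0,"jaw":0}]'| sed -n '1,2p;4,6p'; python3 -c "
from h import *
tong(.325,.40,.46,.52,.142)"
```

```text
time: 43.07
tool_pos: [0.4884, 0.3645, 0.1024]
ft_force: [1.0, 0.6, 0.3]
grip_width: 0.0126
gripper_force: 58.2
t 43.12 p [0.4882 0.3646 0.1024] R [[-0.046, 0.999, 0.003], [0.999, 0.046, 0.002], [0.002, 0.003, -1.0]] F [ 0.1  0.1 -1.4] w 0.0127 gf 58.187464121729136
0.400  192 192 192 191 193 188 204 203 203 206 212  56  56  56  56  55  51 202 201 201 204 204 204 205  87 202 188  62  64  99
0.394  192 192 191 191 192 191 200 201 199 199 212  52  54  55  55  54  60  49 195 195 193 193 193 197  86 171 203  59  64  60
0.388  191 190 189 191 190 194 167  94  93 112 211 121 122  57 122  99 121 122  88  94  94  93  94  93  93 103 216  64  63  61
0.382  191 192 192 191 192  86  86  94  94  77  77  91 122 116 120 106 121 121  81  77  72  26  38 202 202 198 197 199 202  65
0.376  191 192 190 191 193 146  39  41  78  76  77  22 121 123 116 111 122 125  23  77  77  47  50  51 194 192 191 190 190 189
0.370  190 189 190 192  87  27  27  28  78  76  80  22 121 123 115 116 127 122  26  88  83  96  27  25  25  95  91  91  92  90
0.364  189 189 189  21  28  47  46  44  27  27  12  54 122 120 111 115  84 120  30  20  27  27  26  40  31  30  28 123 187 165
0.358   27  28  26  26  27  27  25  25  28  25  26  52 122 120 101 119  78 119  18  43  24  27  24  28  27  28  27  28  27  26
0.352   28  26  30  27  25  26  26  24  26  25  31  52 121 119  86 119  77 119 117  52  35  26  24  27  23  25  25  24  26  26
0.346   26  27  25  28  27  28  26  26  27  22  32  43 109 119  84 119  86 119 113 134  33  24  28  28  26  28  28  25  27  27
0.340   28  26  25  40  51  25  26  26  25  22  18 204 128 119  80 119 100 119 116 196  96  27  26  26  27  26  27  48  28  26
0.334   26  26  28  29  28  26  27  26  27  38   9 199 200 203 173 116 107 201 197 198 208  26  25  26  26  27  28  26  26  25
0.328   26  27  24  26  28  25  26  27  25  28  25  26  26  26  22   9   9  24  26  27  27  26  28  26  27  26  27  26  45  45
```

```bash
python3 -m creep '[{"delta_pos":[-0.0015,-0.0016,0.015],"yaw":0,"jaw":0},{"delta_pos":[0,0,0.01],"yaw":0,"jaw":0},{"delta_pos":[0,0,0],"yaw":0,"jaw":0}]'| sed -n '2p;4,6p';  for i in 1 2 3; do python3 -m creep '[{"delta_pos":[0,0,0.004],"yaw":0,"jaw":0},{"delta_pos":[0,0,0.004],"yaw":0,"jaw":0},{"delta_pos":[0,0,0],"yaw":0,"jaw":0}]'| sed -n '2p;4p'; done
```

```text
tool_pos: [0.4851, 0.3625, 0.0745]
ft_force: [1.6, 1.3, -2.7]
grip_width: 0.0124
gripper_force: 58.6
tool_pos: [0.4852, 0.3625, 0.067]
ft_force: [1.0, 0.1, -1.9]
tool_pos: [0.4852, 0.3625, 0.0588]
ft_force: [0.3, 1.6, -3.3]
tool_pos: [0.4856, 0.3628, 0.0523]
ft_force: [-0.5, 0.6, 7.1]
```

```bash
python3 -m creep '[{"delta_pos":[0,0,0.001],"yaw":0,"jaw":0},{"delta_pos":[0,0,0],"yaw":0,"jaw":0}]'| sed -n '2p;4p'; python3 -m creep '[{"delta_pos":[0,0,-0.003],"yaw":0,"jaw":0},{"delta_pos":[0,0,0],"yaw":0,"jaw":0.1},{"delta_pos":[0,0,0],"yaw":0,"jaw":0.2},{"delta_pos":[0,0,0],"yaw":0,"jaw":0.3},{"delta_pos":[0,0,0],"yaw":0,"jaw":0.35},{"delta_pos":[0,0,0],"yaw":0,"jaw":0.35},{"delta_pos":[0,0,0],"yaw":0,"jaw":0.35},{"delta_pos":[0,0,-0.01],"yaw":0,"jaw":0.35},{"delta_pos":[0,0,-0.03],"yaw":0,"jaw":0.35},{"delta_pos":[0,0,-0.04],"yaw":0,"jaw":0.35},{"delta_pos":[0,0,-0.04],"yaw":0,"jaw":0.35},{"delta_pos":[0,0,-0.04],"yaw":0,"jaw":0.35},{"delta_pos":[0,0,-0.02],"yaw":0,"jaw":0.35},{"delta_pos":[-0.04,0,0],"yaw":0,"jaw":0.45},{"delta_pos":[-0.04,0,0],"yaw":0,"jaw":0.45},{"delta_pos":[0,0,0],"yaw":0,"jaw":0.45},{"delta_pos":[0,0,0],"yaw":0,"jaw":0.45},{"delta_pos":[0,0,0],"yaw":0,"jaw":0.45}]'| sed -n '1,2p;4,6p'; python3 -c "
from h import *
tong(.32,.40,.465,.585,.088)"
```

```text
tool_pos: [0.4858, 0.3629, 0.0522]
ft_force: [-3.8, -0.8, 11.9]
time: 45.78
tool_pos: [0.4891, 0.2825, 0.2341]
ft_force: [0.3, 0.5, -0.9]
grip_width: 0.0386
gripper_force: 0.0
t 45.83 p [0.4888 0.2834 0.2339] R [[-0.048, 0.999, 0.0], [0.999, 0.048, 0.001], [0.001, 0.0, -1.0]] F [-0.  -0.5  0.5] w 0.0387 gf 0.0
0.400  185 185 184 182 181 182 183 184 185 183 183 184 184 185 186 185 184 186 185 183 183 185 185 187 185 186 188 188 186 187 187 185 186 186 187 187 187 189 187 187 187 187 187 187 186 186 187 187 186 186 186 186 187 187 186 185 185 184 185 183
0.394  154 154 153 151 179 196 197 197 196 195 194 199 196 197 196 193 192 190 197 196 196 197 197 197 196 196 195 195 195 194 194 194 200 200 199 199 199 199 198 198 191 190 192 193 191 192 192 168 169 166 159 189 186 187 185 185 185 185 186 186
0.388   64  64  64  63 101 210 153  86  82  83  82 178 123 132  77 120 126 102 143 209 203 205 205 205 205 205 201 200 203  80 209 207 153 200 200 201 204 214  67  71  61  58 121 116  69  82 134 104 130 185 186 185 184 184 184 186 187 188 188 187
0.382  196 197 196 196 185 209 212 178  45  60 
[... 1969 characters left out ...]
68  57  61  63  60 101 121 117 108 116  88 119  67  66  64  65  63  73  74 152 150 149 147 142 169 137 140 192 177 124  68  55  61  62  60 112 119  98  69 131 106 135 198 196 188 186 187 188 188 183 171 168
0.328  195 196 197 157 157 159 159 158 149 150 149 173 174 180 180 180 171 179 173 167 195 193 194 192 191 192 192 192 190 189 188 189 187 187 186 187 186 187 185 187 187 187 187 188 188 186 186 186 186 187 187 187 187 187 187 187 186 184 182 186
0.322  191 190 190 191 190 191 191 191 191 190 190 191 192 193 192 190 190 191 190 190 190 191 190 188 188 188 189 189 189 189 188 189 188 188 187 186 189 188 188 188 188 188 187 187 188 187 187 188 187 187 187 188 187 186 186 190 186 186 187 185
```

```bash
python3 -m creep '[{"delta_pos":[0,0,0],"yaw":0.072,"jaw":0.45},{"delta_pos":[-0.0264,0.0142,0],"yaw":0,"jaw":0.45},{"delta_pos":[-0.0264,0.0142,0],"yaw":0,"jaw":0.45},{"delta_pos":[-0.0264,0.0142,0],"yaw":0,"jaw":0.45},{"delta_pos":[-0.0264,0.0142,0],"yaw":0,"jaw":0.45},{"delta_pos":[-0.0264,0.0142,0],"yaw":0,"jaw":0.45},{"delta_pos":[-0.0264,0.0142,0],"yaw":0,"jaw":0.45},{"delta_pos":[-0.0264,0.0142,0],"yaw":0,"jaw":0.45},{"delta_pos":[-0.0264,0.0142,0],"yaw":0,"jaw":0.45},{"delta_pos":[-0.0264,0.0142,0],"yaw":0,"jaw":0.45},{"delta_pos":[0,0,0.03],"yaw":0,"jaw":0.45},{"delta_pos":[0,0,0.03],"yaw":0,"jaw":0.45},{"delta_pos":[0,0,0.03],"yaw":0,"jaw":0.45},{"delta_pos":[0,0,0],"yaw":0,"jaw":0.45},{"delta_pos":[0,0,0],"yaw":0,"jaw":0.45},{"delta_pos":[0,0,0],"yaw":0,"jaw":0.45}]'| sed -n '1,2p;4,6p'; python3 -c "
from h import *
tong(-.03,.1,.59,.645)"
```

```text
time: 47.17
tool_pos: [0.612, 0.0427, 0.1446]
ft_force: [-0.1, -0.7, 1.0]
grip_width: 0.0384
gripper_force: 0.0
t 47.22 p [0.6125 0.0426 0.1454] R [[0.024, 1.0, 0.003], [1.0, -0.024, 0.001], [0.001, 0.003, -1.0]] F [0.5 0.  1.1] w 0.0386 gf 0.0
0.100  182 183 184 185 184 184 183 184 185 185 185 183 103 102 210 199 200 199 197 200 198 199 199 199 202 202 199 199
0.094  182 183 184 184 185 195 196 197 197 194 186 182 103 101 207 199 199 199 196 200 199 197 200 197 202 201 197 197
0.088  182 183 185 185 135  68  69  69  67  52  53  52  53  49  97 211 200 200 194 198 200 197 201 197 201 199 197 196
0.082  182 183 184 184 179  76  68  78  68  69  69  88 111 110  70 126  99 110 108  89  90  89  89  90  91  82 197 197
0.076  181 180 181 183  83  78  68  78  69  66  66  88 112 109  96 126  80 107 199 176 182 178 184 176 181 180 192 197
0.070  181 180 181 182 110  78  69  83  69  67  66  88 112 109  98 125  83 106 196 192 199 195 202 195 197 198 194 191
0.064  181 182 180 180 144 102  69 104  69  77  66 116 112 109 100 124  81 105 198 191 199 195 200 196 200 198 193 187
0.058  184 184 183 183
[... 1067 characters left out ...]
 183 184 184 184 183 189  67  88 112 109  69 118  85 107 205 194 200 199 203 198 197 153 154   0  19
-0.002  181 181 183 183 183 184 182 182 181 183 108 110 103  99 117  95 205 203 193 200 198 203 198 203 199 198   0  19
-0.008  180 182 182 183 184 181 181 179 182 181 133 103 119 197 196 195 195 202 194 200 199 204 195 204 199 204   9  23
-0.014  180 181 181 182 181 183 183 182 183 183  95 104 118 197 196 197 201  87  92  91  91  93  91  93 211 195   4  21
-0.020  182 183 182 182 181 183 183 184 183 188  95 103 119 196 196 196 202  87  90  89  88  89  90  92 101 197 188  21
-0.026  183 184 183 182 185 185 183 183 183 187  95 102 119 197 197 197 189  85  85  85  85  85  87  85  86 209 183  28
```

```bash
python3 -m creep '[{"delta_pos":[0,0.0025,0.0035],"yaw":0,"jaw":0.45},{"delta_pos":[0,0,0.02],"yaw":0,"jaw":0.45},{"delta_pos":[0,0,0.02],"yaw":0,"jaw":0.45},{"delta_pos":[0,0,0.02],"yaw":0,"jaw":0.45},{"delta_pos":[0,0,0.02],"yaw":0,"jaw":0.45},{"delta_pos":[0,0,0.01],"yaw":0,"jaw":0.45},{"delta_pos":[0,0,0.01],"yaw":0,"jaw":0.45},{"delta_pos":[0,0,0],"yaw":0,"jaw":0.45},{"delta_pos":[0,0,0],"yaw":0,"jaw":0.45}]'| sed -n '1,2p;4,6p'; python3 -m creep '[{"delta_pos":[0,0,0],"yaw":0,"jaw":0.3},{"delta_pos":[0,0,0],"yaw":0,"jaw":0.2},{"delta_pos":[0,0,0],"yaw":0,"jaw":0.1},{"delta_pos":[0,0,0],"yaw":0,"jaw":0},{"delta_pos":[0,0,0],"yaw":0,"jaw":0},{"delta_pos":[0,0,0],"yaw":0,"jaw":0}]'| sed -n '1,2p;4,6p'
```

```text
time: 47.97
tool_pos: [0.6139, 0.0416, 0.0404]
ft_force: [-0.0, -0.4, 0.8]
grip_width: 0.0384
gripper_force: 0.0
time: 48.47
tool_pos: [0.6125, 0.0417, 0.0418]
ft_force: [-5.7, 0.9, 11.0]
grip_width: 0.0163
gripper_force: 55.1
```

```bash
python3 -m creep '[{"delta_pos":[0,0,-0.02],"yaw":0,"jaw":0},{"delta_pos":[0,0,-0.035],"yaw":0,"jaw":0},{"delta_pos":[0,0,-0.035],"yaw":0,"jaw":0},{"delta_pos":[0,0,-0.035],"yaw":0,"jaw":0},{"delta_pos":[0,0,-0.035],"yaw":0,"jaw":0},{"delta_pos":[0,0,-0.038],"yaw":0,"jaw":0},{"delta_pos":[0.026,-0.0206,0],"yaw":0,"jaw":0},{"delta_pos":[0.026,-0.0206,0],"yaw":0,"jaw":0},{"delta_pos":[0.026,-0.0206,0],"yaw":0,"jaw":0},{"delta_pos":[0.026,-0.0206,0],"yaw":0,"jaw":0},{"delta_pos":[0.026,-0.0206,0],"yaw":0.033,"jaw":0},{"delta_pos":[0,0,0],"yaw":0,"jaw":0},{"delta_pos":[0,0,0],"yaw":0,"jaw":0},{"delta_pos":[0,0,0],"yaw":0,"jaw":0},{"delta_pos":[0,0,0],"yaw":0,"jaw":0}]'| sed -n '1,2p;4,6p'; python3 -c "
from h import *
st(); c=cam('wrist'); w=snap('wrist','pics/w16.png')
g=cv2.cvtColor(w,cv2.COLOR_RGB2GRAY).astype(float)
S=.0576
for y in np.arange(.176,.31,.002):
  v=[g[int(round(p[1])),int(round(p[0]))] for x in np.arange(.504,.522,.002) for p in [proj('wrist',(x+(y-.24)*S,y,.035),c)] if 0<=p[1]<480]
  print('%.3f:%d'%(y,np.mean(v) if v else -1),end=' ')
print()
for Y in (.22,.275):
 for x in np.arange(.44,.58,.002):
  v=[g[int(round(p[1])),int(round(p[0]))] for y in np.arange(Y-.006,Y+.007,.003) for p in [proj('wrist',(x+(y-.24)*S,y,.035),c)]]
  print('%.3f:%d'%(x,np.mean(v)),end=' ')
 print()
"
```

```text
time: 49.72
tool_pos: [0.5145, 0.1728, 0.2384]
ft_force: [0.0, -0.1, -1.1]
grip_width: 0.0126
gripper_force: 58.6
t 49.72 p [0.5145 0.1728 0.2384] R [[0.06, 0.998, 0.001], [0.998, -0.06, -0.0], [-0.0, 0.001, -1.0]] F [ 0.  -0.1 -1.1] w 0.0126 gf 58.63014963513706
0.176:52 0.178:52 0.180:52 0.182:52 0.184:52 0.186:49 0.188:95 0.190:194 0.192:193 0.194:108 0.196:81 0.198:177 0.200:195 0.202:199 0.204:195 0.206:196 0.208:193 0.210:194 0.212:195 0.214:200 0.216:195 0.218:195 0.220:197 0.222:198 0.224:193 0.226:198 0.228:195 0.230:194 0.232:192 0.234:192 0.236:195 0.238:198 0.240:192 0.242:193 0.244:190 0.246:191 0.248:196 0.250:193 0.252:195 0.254:195 0.256:192 0.258:194 0.260:196 0.262:191 0.264:193 0.266:193 0.268:192 0.270:196 0.272:191 0.274:193 0.276:194 0.278:193 0.280:195 0.282:195 0.284:193 0.286:193 0.288:149 0.290:62 0.292:164 0.294:193 0.296:162 0.298:182 0.300:181 0.302:182 0.304:181 0.306:181 0.308:181 
0.440:183 0.442:183 0.444:183 0.446:183 0.448:184 0.450:181 0.452:196 0.454:199 0.456:199 0.458:199 0.460:199 0.462:199 0.464:201 0.466:158 0.468:200 0.470:187 0.472:64 0.474
[... 521 characters left out ...]
182 
0.440:182 0.442:182 0.444:182 0.446:182 0.448:182 0.450:183 0.452:175 0.454:195 0.456:194 0.458:194 0.460:194 0.462:194 0.464:193 0.466:190 0.468:193 0.470:199 0.472:63 0.474:71 0.476:203 0.478:193 0.480:193 0.482:193 0.484:194 0.486:193 0.488:195 0.490:186 0.492:196 0.494:204 0.496:46 0.498:191 0.500:195 0.502:194 0.504:193 0.506:193 0.508:194 0.510:193 0.512:193 0.514:194 0.516:194 0.518:193 0.520:193 0.522:193 0.524:194 0.526:126 0.528:195 0.530:201 0.532:179 0.534:195 0.536:195 0.538:195 0.540:195 0.542:194 0.544:194 0.546:196 0.548:184 0.550:73 0.552:197 0.554:198 0.556:161 0.558:196 0.560:196 0.562:196 0.564:196 0.566:197 0.568:198 0.570:199 0.572:162 0.574:182 0.576:181 0.578:181
```

```bash
python3 -m creep '[{"delta_pos":[0.024,-0.013,0],"yaw":0,"jaw":0},{"delta_pos":[0.024,-0.013,0],"yaw":0,"jaw":0},{"delta_pos":[0.0235,-0.0128,0],"yaw":0,"jaw":0},{"delta_pos":[0,0,0.03],"yaw":0,"jaw":0},{"delta_pos":[0,0,0.03],"yaw":0,"jaw":0},{"delta_pos":[0,0,0.03],"yaw":0,"jaw":0},{"delta_pos":[0,0,0.03],"yaw":0,"jaw":0},{"delta_pos":[0,0,0.015],"yaw":0,"jaw":0},{"delta_pos":[0,0,0],"yaw":0,"jaw":0},{"delta_pos":[0,0,0],"yaw":0,"jaw":0},{"delta_pos":[0,0,0],"yaw":0,"jaw":0},{"delta_pos":[0,0,0],"yaw":0,"jaw":0}]'| sed -n '1,2p;4,6p'; python3 -c "
from h import *
tong(.19,.30,.45,.52,.145)"
```

```text
time: 50.77
tool_pos: [0.4807, 0.2481, 0.1045]
ft_force: [-0.4, -0.4, -1.5]
grip_width: 0.0127
gripper_force: 58.6
t 50.82 p [0.4805 0.2482 0.1045] R [[0.058, 0.998, 0.003], [0.998, -0.058, 0.002], [0.002, 0.003, -1.0]] F [-0.7  0.1 -1.5] w 0.0126 gf 58.57351493672468
0.300  183 183 180 183 182 184 183 184 183 186 193 193 193 193 203  53  52  52  52  49 193 198 192 194 195 198 198 199  85 196 168 197 196 191  86
0.294  182 181 182 183 181 182 183 184 185 181 200 200 198 201  91  53  52  52  52  53 101 195 193 195 194 193 195 199  85 196 182 198 197  78  85
0.288  181 181 182 181 183 183 185 186 186 193 199 198 199 192 121 121  76 120  83 120 121 194 191 190 189 190 190 188  85 200 196 196 195  85  85
0.282  181 182 183 182 183 183 184 185 185 200 197 198 199 192 120 120 104 117  74 119 168 195 194 194 192 191 190  96  83 201 192 193 195  84  84
0.276  182 182 183 183 184 184 183 184 187 202 202 201 197 194 120 120 110 112 124 118 158 199 200 199 197 196 197  78 153 189 197 198 192  84  86
0.270  181 182 183 183 183 183 183 183 183 202 201 161  73  91 118 121 114 108 119 118  71 165 1
[... 1261 characters left out ...]
  25  23  26 116 185 114 115  97 114  76 115 158 180  16  48  24  24  24  25  26  25  26  22  27  21  22  46  47
0.210   22  42  48  23  23  25  22  25  20  23  21  21  23  23  21  21  22  23  21  24  24  24  23  24  23  27  26  43  45  24  23  23  24  24  36
0.204   23  26  25  25  24  26  25  22  23  23  22  23  24  26  22  24  25  24  24  23  24  23  24  23  23  26  23  23  26  24  28  25  24  24 110
0.198   22  19  21  22  21  23  21  25  23  26  25  23  26  24  26  22  24  25  23  25  25  25  23  23  22  19  22  25  25  25  25  23  26  23  25
0.192    -   -   -   -   -   -   -   -   -   -   -   -  24  24  25  23  24  24  25  22  24  25  24  20  23  21  21  22  19  22  23  21  21  22  21
```

```bash
python3 -m creep '[{"delta_pos":[-0.0025,0,0.015],"yaw":0,"jaw":0},{"delta_pos":[0,0,0.01],"yaw":0,"jaw":0},{"delta_pos":[0,0,0],"yaw":0,"jaw":0}]'| sed -n '2p;4,6p';  for i in 1 2 3; do python3 -m creep '[{"delta_pos":[0,0,0.004],"yaw":0,"jaw":0},{"delta_pos":[0,0,0.004],"yaw":0,"jaw":0},{"delta_pos":[0,0,0],"yaw":0,"jaw":0}]'| sed -n '2p;4p'; done
```

```text
tool_pos: [0.4789, 0.2449, 0.0772]
ft_force: [-1.0, 0.3, -1.9]
grip_width: 0.013
gripper_force: 58.3
tool_pos: [0.4794, 0.2455, 0.0697]
ft_force: [1.5, 0.4, -2.4]
tool_pos: [0.4793, 0.2454, 0.0614]
ft_force: [2.3, 0.3, -1.5]
tool_pos: [0.4792, 0.2452, 0.0533]
ft_force: [3.3, 1.8, -2.6]
```

```bash
for i in 1 2; do python3 -m creep '[{"delta_pos":[0,0,0.002],"yaw":0,"jaw":0},{"delta_pos":[0,0,0],"yaw":0,"jaw":0}]'| sed -n '2p;4p'; done
```

```text
tool_pos: [0.4793, 0.2453, 0.0517]
ft_force: [3.4, 0.6, -2.2]
tool_pos: [0.4796, 0.2455, 0.0513]
ft_force: [-0.1, -1.6, 11.0]
```

On the floor. Release and retreat.

```bash
python3 -m creep '[{"delta_pos":[0,0,-0.002],"yaw":0,"jaw":0},{"delta_pos":[0,0,0],"yaw":0,"jaw":0.1},{"delta_pos":[0,0,0],"yaw":0,"jaw":0.2},{"delta_pos":[0,0,0],"yaw":0,"jaw":0.3},{"delta_pos":[0,0,0],"yaw":0,"jaw":0.35},{"delta_pos":[0,0,0],"yaw":0,"jaw":0.35},{"delta_pos":[0,0,0],"yaw":0,"jaw":0.35},{"delta_pos":[0,0,-0.01],"yaw":0,"jaw":0.35},{"delta_pos":[0,0,-0.03],"yaw":0,"jaw":0.35},{"delta_pos":[0,0,-0.04],"yaw":0,"jaw":0.35},{"delta_pos":[0,0,-0.04],"yaw":0,"jaw":0.35},{"delta_pos":[0,0,-0.04],"yaw":0,"jaw":0.35},{"delta_pos":[0,0,-0.03],"yaw":0,"jaw":0.35},{"delta_pos":[-0.04,0,0],"yaw":0,"jaw":0.45},{"delta_pos":[-0.03,0,0],"yaw":0,"jaw":0.45},{"delta_pos":[0,0,0],"yaw":0,"jaw":0.45},{"delta_pos":[0,0,0],"yaw":0,"jaw":0.45},{"delta_pos":[0,0,0],"yaw":0,"jaw":0.45}]'| sed -n '1,2p;4,6p'; python3 -c "
from h import *
tong(.18,.305,.455,.515,.088); snap('wrist','pics/w17.png')"
```

```text
time: 53.65
tool_pos: [0.4747, 0.1759, 0.2424]
ft_force: [0.2, -0.1, -0.3]
grip_width: 0.0383
gripper_force: 0.0
t 53.7 p [0.4747 0.1765 0.2422] R [[0.057, 0.998, 0.0], [0.998, -0.057, 0.001], [0.001, 0.0, -1.0]] F [-0.   0.6  0.8] w 0.0383 gf 0.0
0.305  176 177 176 180 179 179 179 178 178 179 179 179 179 179 179 179 179 181 179 178 179 178 178 178 177 177 176 176 176 175
0.299  179 179 179 179 178 178 179 179 178 178 179 180 179 179 179 179 180 180 181 180 179 178 178 178 178 179 178 177 176 177
0.293  176 170 153 151 149 149 148 148 182 181 181 180 178 177 178 179 180 179 178 178 178 178 178 178 178 180 178 177 177 178
0.287  182  53  61  60  60  62  64  61  47 175 145  73  94 126 113 115 118 122 122 184 179 184 185 184 185 194 193 193 193 193
0.281  179 193 191 191 190 189 189 189 137 193 128 124 106 103 135 128 112 188 173 192 161 192 186 188 188 189 189 189 190 197
0.275  177 193 193 192 193 193 192 192 137 155 127 123 121 102 135 128 128 194  94 195 154 191 190 190 189 190 190 190 190 190
0.269  164 187 186 185 185 186 185 189 189 154 129  94 121  85 129 129 115 196  93 197 168
[... 1114 characters left out ...]
6 121 205  98 197 175 189 189 189 188 188 188 189 190 190 190 190
0.209  156 173 171 198 198 201 189 190 124 119 116 109 132 124 129 204 184 196 155 195 194 194 193 195 197 197 197 196 197 198
0.203  199 197 197 197 196 196 202 150 123 104 115  88 131 124 117 147 148 163 136 131  78  78  80  80  81  81  84  83  81  82
0.197  180 180 179 180 179 179 179 181 187 162 128 114 188 184 180 182 181 183 182 182 182 181 172 158 160 160 161 163 164 161
0.191  180 181 181 180 179 178 178 179 180 182 182 182 181 182 181 180 181 181 181 181 181 180 182 181 181 180 178 177 178 177
0.185  181 181 182 182 181 181 181 181 181 181 183 182 181 180 179 166 164 170 167 160 181 181 182 181 181 180 179 179 178 179
```

```bash
python3 -m creep '[{"delta_pos":[-0.04,0.02,-0.03],"yaw":0,"jaw":0.45},{"delta_pos":[-0.04,0.02,0],"yaw":0,"jaw":0.45},{"delta_pos":[-0.04,0,0],"yaw":0,"jaw":0.45},{"delta_pos":[-0.04,0,0],"yaw":0,"jaw":0.45},{"delta_pos":[0,0,0],"yaw":0,"jaw":0.45},{"delta_pos":[0,0,0],"yaw":0,"jaw":0.45}]'| sed -n '1,2p;4p'; python3 -c "
from h import *
im=snap('top','pics/t18.png'); g=cv2.cvtColor(im,cv2.COLOR_RGB2GRAY); c=cam('top')
a=cv2.cvtColor(cv2.imread('pics/top0.png'),cv2.COLOR_BGR2GRAY)
m=((a.astype(int)-g>45)).astype(np.uint8); m[:200]=0;m[300:]=0;m[:,:150]=0;m[:,260:]=0
n,l,s,_=cv2.connectedComponentsWithStats(m)
for i in range(1,n):
  if s[i][4]>25: x,y,w,h,A=s[i]; print(s[i],ray('top',x,y+h,.06,c)[:2],ray('top',x+w,y,.06,c)[:2])
for n_,p in (('cup',(298,165)),('drop',(352,173))): d=np.abs(a.astype(int)-g)[p[1]-14:p[1]+14,p[0]-14:p[0]+14]; print(n_,(d>40).sum())
"
```

```text
time: 54.25
tool_pos: [0.5004, 0.0236, 0.265]
ft_force: [0.1, 1.1, 1.3]
[160 231  31  13 325] [0.53309129 0.39537167] [0.56629777 0.32293792]
[160 257  31  11 275] [0.4759717  0.39255786] [0.50419503 0.32013088]
[208 264  38  10 210] [0.46495323 0.27795012] [0.49124201 0.18859137]
cup 0
drop 0
```

All three are in place, and the cup and bottle have not moved.

```bash
python3 -c "
from station import manip
print(manip.job_done())"
```

```text
the job is handed in; nothing more can be done
None
```

I stood the three dividers present against the backstop together, then filed the 90 mm one upright in the wide rack and both 60 mm ones in the narrow rack. The cup, the bottle and the purple look-alike were left alone, and the job is handed in (it returned no verdict).

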